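# Unstack stripped modules onto their test stations

## Task

The modules stripped out of two controllers are piled up on the pink foam pads. Take the piles apart from the top, one module at a time, and set the power supply on the load tester, the heatsink on the preheating plate, the panel meter on the calibrator, the relay on the aluminium pad of the relay test plate and the fan in the middle of the parts dish. Set each down without dropping or tipping it, right way up, in the middle of its station's deck and with its long side along the deck's long side (the fan may face any way), and leave it there.

Things in the scene. Friction and masses are not known exactly. Their poses are not given: they have to be found in the camera images.
- psu_mid (a point): Power supply module: bright steel box with a perforated lid and a black screw-terminal strip (18 mm high) at one end (+x); 98 mm long (x), 62 mm wide (y), 28 mm high, about 0.24 kg. Lies at the bottom of one of the two piles. Point: its centre, half-way up; the orientation's z axis is up through its top, x along its long side.
- sink_mid (a point): Heatsink: bare aluminium, nine upright fins running along its length on a flat base; 100 mm long (x), 62 mm wide (y), 28 mm high, about 0.22 kg. Lies at the bottom of the other pile. Point: its centre, half-way up; the orientation's z axis is up through its top, x along its long side.
- meter_mid (a point): Panel meter: black, lying on its back with its dark red window and red digits facing up; 79 mm long (x), 43 mm wide (y) at the bezel (the top 5 mm; the body below is 74 by 38 mm), 28 mm high, about 0.09 kg. Rests on the power supply or on the heatsink. Point: its centre, half-way up; the orientation's z axis is up through its top, x along its long side.
- relay_mid (a point): Solid-state relay: white block on an aluminium base, two screw terminals at each end, a red and a blue stripe across the top; 58 mm long (x), 45 mm wide (y), 28 mm high, about 0.11 kg. Rests on the other one of the power supply and the heatsink. Point: its centre, half-way up; the orientation's z axis is up through its top, x along its long side.
- fan_mid (a point): Small cooling fan: square black frame with a blue rotor, lying flat; 30 by 30 mm, 15 mm high, about 0.02 kg. Rests on top of the panel meter or of the relay, as third in that pile. Point: its centre, half-way up; z up, x along one side.
- load_deck (a point): Load tester: blue box, 118 mm long (x) by 100 mm wide (y), fixed, with a flat black rubber deck (104 by 70 mm) 34 mm above the bench and a red and a black binding post (rising 12 mm above the deck) at two corners of the +y edge. Point: centre of the deck's top; x axis along the deck's long side.
- hot_deck (a point): Preheating plate (cold): black box with a flat bare aluminium plate on top, 112 mm long (x) by 90 mm wide (y), fixed; plate top 36 mm above the bench. Point: centre of the plate's top; x axis along its long side.
- cal_deck (a point): Meter calibrator: yellow box, 118 mm long (x) by 100 mm wide (y), fixed, with a flat black deck (92 by 58 mm) 24 mm above the bench, a red and a black binding post (rising 12 mm above the deck) at its -x end and a row of blue lamps at the +x end. Point: centre of the deck's top; x axis along the deck's long side.
- cold_deck (a point): Relay test plate: green plate, 118 mm long (x) by 96 mm wide (y), fixed, with a flat raised aluminium pad (80 by 66 mm) in the middle, 12 mm above the bench; a black terminal strip (22 mm above the bench) along the +x end, a green and an orange lamp at the -x corners. Point: centre of the pad's top; x axis along the pad's long side.
- dish_in (a point): Round stainless parts dish, fixed, 132 mm across at the rim, 116 mm across at the floor, rim 16 mm above the bench. Point: centre of its inner floor, 3 mm above the bench; z up.
Not all that is in view belongs to the job. Leave any purple look-alike of the part that bears sink_mid alone. What is shaped like the part that bears fan_mid but red is not meant.

How it is judged:
At the end, for the whole second after the job is handed in: Power supply, heatsink, panel meter and relay lie flat, upright, on their own decks, centred within 12 mm and square within 14 degrees (either way round); the fan lies flat, upright, on the dish's floor within 15 mm of its centre; all released and at rest (horizontal distance between psu_mid and load_deck below 0.012 m and z of psu_mid in the frame of load_deck between 0.009 and 0.019 m and angle between each of psu_mid, sink_mid, meter_mid, relay_mid, fan_mid's own z axis and vertical below 0.12 rad and linear speed of each of psu, sink, meter, relay, fan below 0.02 m/s and angular speed of each of psu, sink, meter, relay, fan below 0.2 rad/s and angle between the x axis of psu_mid and the x axis of load_deck, either way round below 0.25 rad and horizontal distance between sink_mid and hot_deck below 0.012 m and z of sink_mid in the frame of hot_deck between 0.009 and 0.019 m and angle between the x axis of sink_mid and the x axis of hot_deck, either way round below 0.25 rad and horizontal distance between meter_mid and cal_deck below 0.012 m and z of meter_mid in the frame of cal_deck between 0.009 and 0.019 m and angle between the x axis of meter_mid and the x axis of cal_deck, either way round below 0.25 rad and horizontal distance between relay_mid and cold_deck below 0.012 m and z of relay_mid in the frame of cold_deck between 0.009 and 0.019 m and angle between the x axis of relay_mid and the x axis of cold_deck, either way round below 0.25 rad and horizontal distance between fan_mid and dish_in below 0.015 m and z of fan_mid in the frame of dish_in between 0.0025 and 0.0125 m); the robot touches nothing.
It fails at once if a module is taken away (moved over 40 mm) with another still resting on it ((distance of psu_mid from where it was at the start of the episode above 0.04 m and contact force between psu and meter above 0.05 N) or (distance of psu_mid from where it was at the start of the episode above 0.04 m and contact force between psu and relay above 0.05 N) or (distance of psu_mid from where it was at the start of the episode above 0.04 m and contact force between psu and fan above 0.05 N) or (distance of sink_mid from where it was at the start of the episode above 0.04 m and contact force between sink and meter above 0.05 N) or (distance of sink_mid from where it was at the start of the episode above 0.04 m and contact force between sink and relay above 0.05 N) or (distance of sink_mid from where it was at the start of the episode above 0.04 m and contact force between sink and fan above 0.05 N) or (distance of meter_mid from where it was at the start of the episode above 0.04 m and contact force between meter and fan above 0.05 N) or (distance of relay_mid from where it was at the start of the episode above 0.04 m and contact force between relay and fan above 0.05 N)).
It fails at once if a module is tipped more than 40 degrees (angle between any of psu_mid, sink_mid, meter_mid, relay_mid, fan_mid's own z axis and vertical above 0.7 rad).
It fails at once if a module is dropped: it falls freely, clear of the fingers, faster than 0.8 m/s (a fall of over 3 cm) ((linear speed of psu above 0.8 m/s and contact force between psu and the fingers below 0.05 N) or (linear speed of sink above 0.8 m/s and contact force between sink and the fingers below 0.05 N) or (linear speed of meter above 0.8 m/s and contact force between meter and the fingers below 0.05 N) or (linear speed of relay above 0.8 m/s and contact force between relay and the fingers below 0.05 N) or (linear speed of fan above 0.8 m/s and contact force between fan and the fingers below 0.05 N)).
It also fails if it takes over 136 s, if anything falls off the work surface, if the arm or the gripper's body presses on something with over 40 N, if the wrist force passes 120 N, or if a joint passes its speed limit or range.

## Robot

A 6-joint arm with a two-finger parallel gripper is mounted at the origin on the work surface. World frame = base frame: x ahead of the robot, y to its left, z up, the work surface at z = 0. Lengths are in m, angles in rad, forces in N, time in s.
With the tool pointing down it reaches from about 0.35 to 0.85 m from the base axis. Payload 8.1 kg.
Tool frame: the origin (TCP) lies midway between the tips of the shut fingers; the grasp point (between the pads) lies 19 mm behind it; z points along the fingers, y is the line along which they close (so a half turn about z gives the same grasp; the last joint's range is limited). The gripper opens to 93 mm and grips with 3 to 60 N. Pads are 15 mm wide; open, the fingers measure 128 mm over their backs; the gripper's body (75 mm by 188 mm) begins 65 mm behind the grasp point.
Start: joints at [1.139, 0.13, 1.488, -0, 1.523, -0.085], TCP at [0.204, 0.564, 0.219] pointing down, gripper open.
Joint ranges: [-2.96, 2.96], [-0.89, 2.26], [0.02, 2.5], [-1.34, 4.48], [0, 2.73], [-2.66, 2.66]. Speed limits (rad/s): [2.39, 2.39, 2.79, 3.14, 3.14, 3.14].

## Interface

Orientations are given as a rotation vector (axis times angle).
In Python, from plant import read_state, read_camera, camera_model, close_job gives the robot as it stands. The module is installed in compiled form; this text tells all that it offers.
- The arm moves only by the tool carry_out, never from a script. Its argument "moves" is a list of rows, each an object of numbers: "jaw": the finger opening in m, from 0 to 0.093; "dx", "dy", "dz": the shift along the tool's x, y, z in m; "yaw": the turn about the tool's z in rad. In form: [{"jaw": .., "dx": .., "dy": .., "dz": .., "yaw": ..}, ...]. A call has 1 to 8 rows; each row shifts and turns the commanded pose from where the row before left it, along the tool's axes as they then stand; what a row does not reach is not made up. A row lasts 1/8 s, in which the tool goes at most 62.5 mm and 10.7 degrees, less where a joint would pass 70% of its speed; a pose out of reach is approached as far as the arm can. A call is refused whole if a number of a shift passes 0.0625 or a number of a turn 0.188, either way. A call with a gripper value outside its range is refused whole. The fingers move at their own pace and stop on an object; "grip_force" is the grip in N (left out, the last holds). Time passes only in rows, so rows that do not move let the fingers close. It gives the time, the measured TCP pose, the force, the opening and the grip force at its end, in the units of the state.
- read_state(): the state, without advancing time (a new reading comes with each control period).
- read_camera(name): name is "scene" or "top"; returns the picture (384x512x3 uint8, red, green, blue); there is no depth.
- camera_model(name): a dict with "camera_matrix" (3x3 intrinsics, pixels), "view" (4x4, takes a point from world to camera coordinates). Camera axes: x right, y up, looking along -z (the intrinsics and any distortion apply to the point x, -y, -z); pixel columns grow to the right and rows downward; lengths in m; the calibration is good to about 2 mm. A picture is of the moment at which its call begins. camera_model takes no time and is no camera call.
- close_job(): hands the job in; it is judged then, once.
The state is a dict: "t": time; "q": joint angles; "dq": joint speeds; "joint_torque": joint torques, N m; "tool_pos": TCP position; "orientation": TCP orientation; "force": force on the tool from outside, world axes, zero at the start; "wrist_torque": the same for the moment, N m; "opening": finger opening in m; "gripper_force": force on a finger pad.
Only numpy, scipy, OpenCV 4.12 (cv2) and the standard library are available. Lean on these libraries where they do the work, as an engineer would, in place of code of your own. Each camera call takes 0.05 s, during which the arm holds its last target. There are 200 camera calls.

## Working session

There is one attempt and no reset: what is moved stays moved. The work goes in short steps, Python scripts to look and compute and a tool call to move; the robot and the scene stay as the last step left them, time stands still between calls to the robot, and variables do not carry over. Pictures are saved under pics/ and viewed, at most 14 in all, crops included, and the job is handed in when it is done.

Besides the shell and the picture viewer there is one more tool, called after ">>>" by a JSON object that holds its "method" and its "body", one argument or row to a line. carry_out: Moves the arm, as the interface text tells. Its arguments: {"type":"object","properties":{"moves":{"type":"array","items":{"type":"object","properties":{"jaw":{"type":"number"},"dx":{"type":"number"},"dy":{"type":"number"},"dz":{"type":"number"},"yaw":{"type":"number"}}}},"grip_force":{"type":"number"}},"required":["moves"]}

```bash
mkdir -p pics
python3 - <<'E'
from plant import *
import cv2,numpy as np
for n in ["top","scene"]:
    im=read_camera(n); cv2.imwrite(f"pics/{n}0.png",cv2.resize(im[:,:,::-1],(800,600),interpolation=cv2.INTER_CUBIC)); np.save(f"pics/{n}0.npy",im)
    m=camera_model(n); print(n,{k:np.round(v,4).tolist() if not isinstance(v,str) else v for k,v in m.items()})
s=read_state(); print({k:np.round(v,4).tolist() for k,v in s.items()})
E
```

```text
top {'camera_matrix': [[378.2308, 0.0, 247.9051], [0.0, 378.2308, 192.8551], [0.0, 0.0, 1.0]], 'view': [[-0.0268, -0.9993, -0.0276, 0.0274], [0.9969, -0.0287, 0.0731, -0.5102], [-0.0738, -0.0256, 0.9969, -1.145], [0.0, 0.0, 0.0, 1.0]]}
scene {'camera_matrix': [[476.7884, 0.0, 246.8794], [0.0, 476.7884, 191.0101], [0.0, 0.0, 1.0]], 'view': [[-0.4453, 0.8953, -0.0073, 0.2114], [-0.6709, -0.3282, 0.665, 0.2681], [0.593, 0.301, 0.7468, -1.5283], [0.0, 0.0, 0.0, 1.0]]}
{'t': 0.1, 'q': [1.1386, 0.1311, 1.4892, -0.0, 1.523, -0.0854], 'dq': [-0.0002, -0.0034, -0.0019, -0.0007, 0.0002, -0.0001], 'joint_torque': [0.0, -56.1342, -49.3094, 0.077, 0.0291, -0.0], 'tool_pos': [0.2037, 0.5638, 0.2177], 'orientation': [-0.542, -3.0941, 0.0025], 'force': [-1.5667, 0.5839, -0.3365], 'wrist_torque': [-0.0181, -0.0175, -0.019], 'gripper_force': 0.0, 'opening': 0.093}
```

View pics/top0.png

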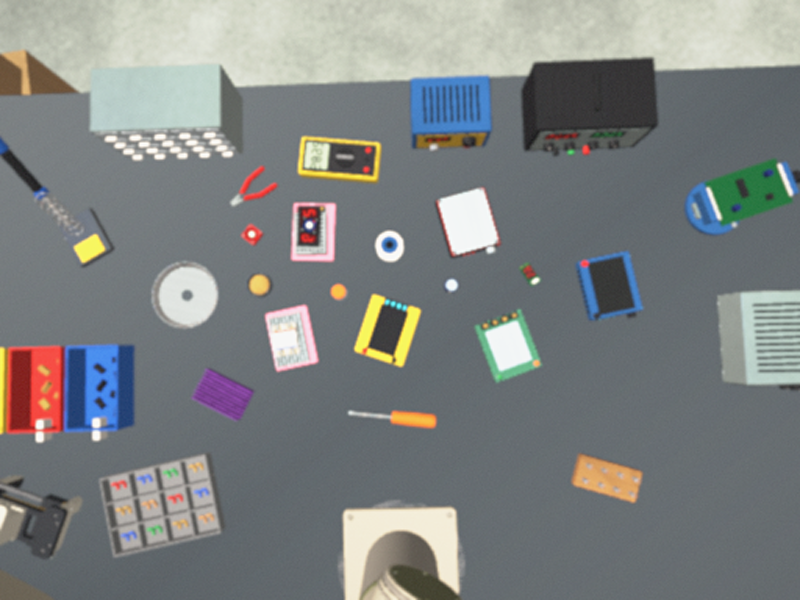

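View pics/scene0.png

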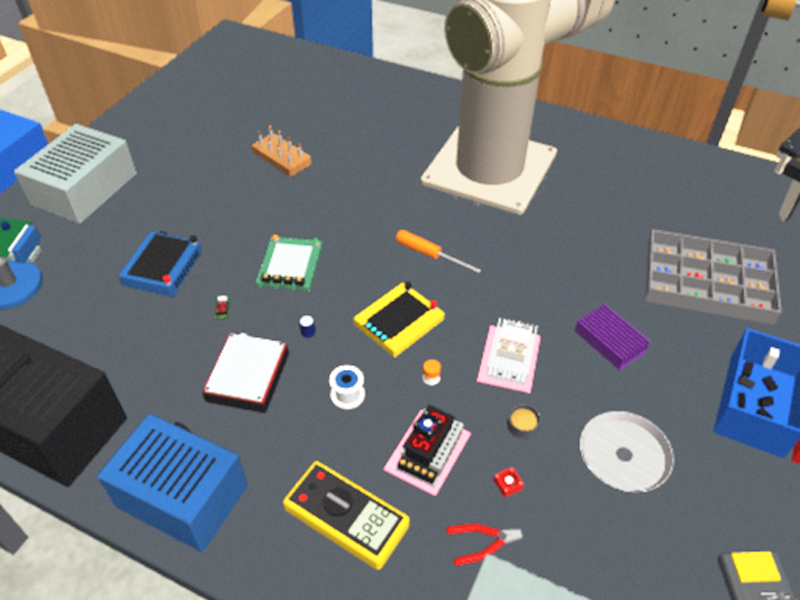

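Pile A (top view 800×600 at (313,230)) is the power supply, meter and blue fan. Pile B at (291,338) is the heatsink and relay. The red fan at (252,234) and the purple heatsink at (223,393) are decoys. Stations: load tester (610,285), hot plate (467,220), calibrator (388,330), relay plate (508,345), dish (185,294).

```bash
cat > h.py <<'E'
import numpy as np,cv2
from plant import *
def proj(n,P):
    m=camera_model(n);P=np.atleast_2d(P);c=(np.c_[P,np.ones(len(P))]@np.array(m["view"]).T)[:,:3]
    p=np.c_[c[:,0],-c[:,1],-c[:,2]]@np.array(m["camera_matrix"]).T;return p[:,:2]/p[:,2:]
def unproj(n,uv,z):
    m=camera_model(n);V=np.array(m["view"]);R=V[:3,:3];C=-R.T@V[:3,3]
    uv=np.atleast_2d(uv).astype(float);d=np.c_[uv,np.ones(len(uv))]@np.linalg.inv(np.array(m["camera_matrix"])).T
    d=(d*[1,-1,-1])@R;return C+d*((z-C[2])/d[:,2])[:,None]
def rect(n,mask,z):
    """largest blob -> world centre, sizes, long-axis angle (deg)"""
    k,l,st,_=cv2.connectedComponentsWithStats(mask.astype(np.uint8))
    if k<2:return None
    i=1+np.argmax(st[1:,4]);c=max(cv2.findContours((l==i).astype(np.uint8),0,1)[0],key=len)[:,0]
    W=unproj(n,c,z)[:,:2]
    r=cv2.minAreaRect((W*1000).astype(np.float32));b=cv2.boxPoints(r)
    e=max([b[1]-b[0],b[2]-b[1]],key=np.linalg.norm);a=np.degrees(np.arctan2(e[1],e[0]))%180
    return np.round([*r[0],*sorted(r[1]),a,st[i,4]],1)
def tile(n,im,uv,h,s=400):
    """crop of half width h px, enlarged"""
    x,y=int(uv[0]),int(uv[1]);return cv2.resize(im[y-h:y+h,x-h:x+h,::-1],(s,s),interpolation=cv2.INTER_CUBIC)
E
python3 - <<'E'
from h import *
t=np.load("pics/top0.npy");s=np.load("pics/scene0.npy")
f=.64
a=[tile("top",t,(200,147),25,300),tile("top",t,(186,216),25,300)]
b=[tile("scene",s,(428*f,446*f),35,300),tile("scene",s,(510*f,355*f),35,300)]
cv2.imwrite("pics/piles.png",np.vstack([np.hstack(a),np.hstack(b)]))
print("tile top origins (175,122),(161,191) scale 6; scene origins",int(428*f)-35,int(446*f)-35,int(510*f)-35,int(355*f)-35)
hsv=cv2.cvtColor(t,cv2.COLOR_RGB2HSV);H,S,V=[hsv[...,i].astype(int) for i in range(3)]
def box(u,v,h):
    m=np.zeros(H.shape,bool);u=int(u*f);v=int(v*f);m[v-h:v+h,u-h:u+h]=1;return m
T={"load":(610,285,22,(V<75),.034),"loadbody":(610,285,28,(S>140)&(H>95)&(H<125),.034),"hot":(467,220,26,(V>170)&(S<40),.036),
"cal":(388,330,24,(V<75),.024),"calbody":(388,330,28,(H>20)&(H<35)&(S>140),.024),"cold":(508,345,24,(V>170)&(S<60),.012),"coldbody":(508,345,30,(H>50)&(H<90)&(S>90),.012),
"dish":(185,294,26,(V>120)&(S<60),.016),"padA":(313,230,26,(H>150)&(V>150)&(S>30)&(S<120),.004),"padB":(291,338,26,(H>150)&(V>150)&(S>30)&(S<120),.004)}
for k,(u,v,h,m,z) in T.items(): print(k,rect("top",box(u,v,h)&m,z))
E
```

```text
tile top origins (175,122),(161,191) scale 6; scene origins 238 250 291 192
load [ 529.2 -418.1   63.2   96.2   10.   671. ]
loadbody [ 530.5 -425.3   79.7  115.1    9.7  238. ]
hot [ 656.5 -149.9   91.9  129.4   13.8 1137. ]
cal [457.1  14.6  46.5  85.  159.9 429. ]
calbody [455.3  15.3 100.5 117.5 160.2 687. ]
cold [ 417.8 -222.2   72.6   86.3   19.6  626. ]
coldbody [ 415.8 -211.7   78.   115.8   18.9  239. ]
dish [ 540.6  420.1  161.4  162.2  179.6 2429. ]
padA [658.3 159.9  91.7 121.4 178.1 431. ]
padB [445.8 208.1  90.3 121.9  10.9 309. ]
```

View pics/piles.png

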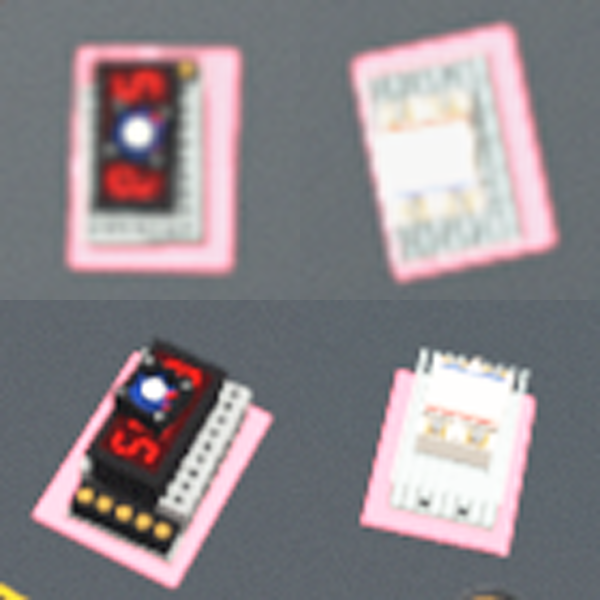

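Run:
```python
from h import *
t=np.load("pics/top0.npy");s=np.load("pics/scene0.npy");f=.64
st=lambda im,lo:np.clip((im.astype(float)-lo)*255/(255-lo),0,255).astype(np.uint8)
a=np.hstack([tile("top",t,(198,146),20),tile("top",st(t,110),(184,216),20)])
b=np.hstack([tile("scene",s,(275,285),26)[50:350][:200],0*a[:0,:0]]) if 0 else np.hstack([cv2.resize(s[265:301,250:298,::-1],(400,300)[::1],interpolation=2) if 0 else cv2.resize(s[262:304,247:303,::-1],(400,200),interpolation=2),cv2.resize(st(s,110)[202:253,302:350,::-1],(400,200),interpolation=2)])
cv2.imwrite("pics/piles2.png",np.vstack([a,b]))
for n,im,(u,v) in (("top",t,(309,226)),("scene",s,(427,424))):
    hsv=cv2.cvtColor(im,cv2.COLOR_RGB2HSV).astype(int);m=np.zeros(im.shape[:2],bool);u=int(u*f);v=int(v*f);m[v-8:v+9,u-8:u+9]=1
    m&=((hsv[...,0]>95)&(hsv[...,0]<130)&(hsv[...,1]>70)&(hsv[...,2]>60))|((hsv[...,2]>150)&(hsv[...,1]<80))
    p=np.argwhere(m)[:,::-1];print(n,"fan hub",p.mean(0),len(p),[unproj(n,p.mean(0),z)[0].round(4).tolist() for z in (.07,.075,.08)])
g=t.max(2);m=np.zeros(g.shape,bool);m[188-30:188+30,118-30:118+30]=1
for th in (140,160,180): print("dish",rect("top",m&(g>th),.016))
m=np.zeros(g.shape,bool);m[120:163,278:320]=1
for th in (190,210): print("hot",rect("top",m&(g>th),.036))
x=read_state();from scipy.spatial.transform import Rotation as R
print(R.from_rotvec(x["orientation"]).as_matrix().round(3).tolist())
```

```text
top fan hub [195.59375    143.98958333] 96 [[0.6576, 0.164, 0.07], [0.6565, 0.1632, 0.075], [0.6555, 0.1624, 0.08]]
scene fan hub [271.59036145 270.24096386] 83 [[0.6539, 0.1501, 0.07], [0.6569, 0.1512, 0.075], [0.6598, 0.1524, 0.08]]
dish [ 538.   418.1  131.9  132.3   89.7 1428. ]
dish [ 534.1  410.9  119.4  121.7   18.5 1173. ]
dish [ 533.2  413.2  115.7  116.8   88.3 1089. ]
hot [ 656.5 -149.4   95.2  127.9   13.8 1166. ]
hot [ 663.2 -147.8   93.5  112.7   13.8 1105. ]
[[-0.94, 0.34, -0.001], [0.34, 0.94, -0.001], [0.0, -0.002, -1.0]]
```

View pics/piles2.png

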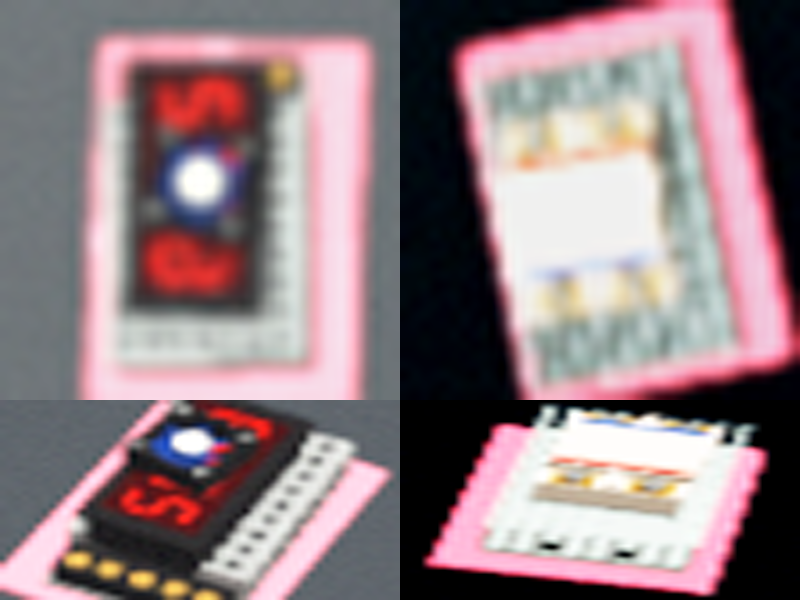

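Pile A in the left tile: fan hub at (200,182), meter bezel corners (130,62), (123,308) and (258,312), power supply edge along (115,362)–(305,365). Pile B in the right tile: relay stripes at (525–648,156) and (533–650,266). The fan I want is the blue-rotor one on the meter, not the red one alone on the bench.

```bash
cat >> h.py <<'E'
from scipy.spatial.transform import Rotation as Ro
from scipy.optimize import least_squares
def tri(a,b):
    return least_squares(lambda P:np.r_[proj("top",P)[0]-a,proj("scene",P)[0]-b],[.6,.1,.05])
def go(x,y,z,ang):
    """shift in tool axes to reach x,y,z with the closing line at ang deg (mod 180)"""
    s=read_state();R=Ro.from_rotvec(s["orientation"]).as_matrix();d=R.T@(np.array([x,y,z])-s["tool_pos"])
    cur=np.degrees(np.arctan2(R[1,1],R[0,1]));w=(ang-cur+90)%180-90
    n=max(np.abs(d).max()/.0625,np.radians(abs(w))/.187)
    print("t",round(s["t"],2),"pos",s["tool_pos"].round(4) if hasattr(s["tool_pos"],"round") else s["tool_pos"],"y-ang",cur.round(1),"q6",round(s["q"][5],2),"open",round(s["opening"],4),"F",np.round(s["force"],1))
    print("total d",d.round(4),"yaw",round(-np.radians(w),3),"rows",n.round(2))
E
python3 - <<'E'
from h import *
r=tri([197.55,143.75],[273.17,270.0]);print("fan",r.x.round(4),r.fun.round(2))
tc=lambda o,p,s=10:(np.array(p)+.5)/s-.5+np.array(o)
print("meter",unproj("top",tc((178,126),(194,187)),.062).round(4),[unproj("top",tc((178,126),p),.062)[0].round(4).tolist() for p in((130,62),(123,308),(258,312))])
top=[(125,162),(248,150),(133,272),(250,260)];A=tc((164,196),top)
sc=lambda p:np.array([(p[0]-400+.5)/(400/48)-.5+302,(p[1]-400+.5)/(200/51)-.5+202])
m=tri(A.mean(0),np.mean([sc(p) for p in((555,462),(690,470),(580,418),(720,432))],0));print("relay",m.x.round(4),m.fun.round(2))
x,y,_=r.x;go(x,y,.2,82)
E
```

```text
fan [0.6568 0.1556 0.0789] [ 0.38 -0.2   0.32 -0.01]
meter [[0.6583 0.1612 0.062 ]] [[0.6971, 0.1799, 0.062], [0.6223, 0.1832, 0.062], [0.6198, 0.1426, 0.062]]
relay [0.4421 0.2083 0.0647] [-0.27  0.12 -0.24  0.02]
t 0.1 pos [0.2037 0.5638 0.2177] y-ang 70.1 q6 -0.09 open 0.093 F [-1.6  0.6 -0.3]
total d [-0.5649 -0.2299  0.018 ] yaw -0.207 rows 9.04
```

>>> {"method": "carry_out", "body": {
  "moves": [
    {"dx": -0.056,"dy": -0.023},
    {"dx": -0.056,"dy": -0.023},
    {"dx": -0.056,"dy": -0.023},
    {"dx": -0.056,"dy": -0.023},
    {"dx": -0.056,"dy": -0.023},
    {"dx": -0.056,"dy": -0.023},
    {"dx": -0.056,"dy": -0.023},
    {"dx": -0.056,"dy": -0.023}
  ]
}}

```text
invalid input at $.moves[0]: expected keys jaw, dx, dy, dz, yaw
```

>>> {"method": "carry_out", "body": {
  "moves": [
    {"dx": -0.056,"dy": -0.023},
    {"dx": -0.056,"dy": -0.023},
    {"yaw": -0.104,"jaw": 0.05},
    {"yaw": -0.104},
    {"dz": 0.03},
    {"dz": 0.03},
    {},
    {}
  ]
}}

```text
invalid input at $.moves[0]: expected keys jaw, dx, dy, dz, yaw
```

```bash
python3 -c "
from h import *
go(.6568,.1556,.0665,82)"
```

```text
t 0.1 pos [0.2037 0.5638 0.2177] y-ang 70.1 q6 -0.09 open 0.093 F [-1.6  0.6 -0.3]
total d [-0.5649 -0.2297  0.1515] yaw -0.207 rows 9.04
```

All keys are needed.

>>> {"method": "carry_out", "body": {
  "moves": [
    {"dx": -0.056,"dy": -0.023,"dz": 0,"yaw": 0,"jaw": 0.05},
    {"dx": -0.056,"dy": -0.023,"dz": 0,"yaw": 0,"jaw": 0.05},
    {"dx": -0.056,"dy": -0.023,"dz": 0,"yaw": 0,"jaw": 0.05},
    {"dx": -0.056,"dy": -0.023,"dz": 0,"yaw": 0,"jaw": 0.05},
    {"dx": -0.056,"dy": -0.023,"dz": 0,"yaw": 0,"jaw": 0.05},
    {"dx": -0.056,"dy": -0.023,"dz": 0,"yaw": 0,"jaw": 0.05},
    {"dx": -0.056,"dy": -0.023,"dz": 0,"yaw": 0,"jaw": 0.05},
    {"dx": -0.056,"dy": -0.023,"dz": 0,"yaw": 0,"jaw": 0.05}
  ]
}}

```text
t: 1.1
tool_pos: [0.5637, 0.2374, 0.2182]
orientation: [-0.542, -3.094, 0.0]
force: [0.5, 1.0, -0.0]
opening: 0.0501
gripper_force: 0.0
```

>>> {"method": "carry_out", "body": {
  "moves": [
    {"dx": -0.056,"dy": -0.023,"dz": 0,"yaw": 0,"jaw": 0.05},
    {"dx": -0.056,"dy": -0.023,"dz": 0,"yaw": 0,"jaw": 0.05},
    {"dx": 0,"dy": 0,"dz": 0,"yaw": -0.104,"jaw": 0.05},
    {"dx": 0,"dy": 0,"dz": 0,"yaw": -0.104,"jaw": 0.05},
    {"dx": 0,"dy": 0,"dz": 0.04,"yaw": 0,"jaw": 0.05},
    {"dx": 0,"dy": 0,"dz": 0.04,"yaw": 0,"jaw": 0.05},
    {"dx": 0,"dy": 0,"dz": 0,"yaw": 0,"jaw": 0.05},
    {"dx": 0,"dy": 0,"dz": 0,"yaw": 0,"jaw": 0.05}
  ]
}}

```text
t: 2.1
tool_pos: [0.6529, 0.1577, 0.14]
orientation: [0.218, 3.133, 0.0]
force: [-0.2, -0.5, 0.4]
opening: 0.0502
gripper_force: 0.0
```

```bash
python3 -c "
from h import *
go(.6568,.1556,.0665,82)"
```

```text
t 2.1 pos [0.6529 0.1577 0.14  ] y-ang 82.0 q6 -1.27 open 0.0502 F [-0.2 -0.5  0.4]
total d [-0.0041 -0.0016  0.0735] yaw 0.001 rows 1.18
```

>>> {"method": "carry_out", "body": {
  "moves": [
    {"dx": -0.004,"dy": -0.002,"dz": 0.03,"yaw": 0,"jaw": 0.05},
    {"dx": 0,"dy": 0,"dz": 0.025,"yaw": 0,"jaw": 0.05},
    {"dx": 0,"dy": 0,"dz": 0.018,"yaw": 0,"jaw": 0.05},
    {"dx": 0,"dy": 0,"dz": 0,"yaw": 0,"jaw": 0.05},
    {"dx": 0,"dy": 0,"dz": 0,"yaw": 0,"jaw": 0.02},
    {"dx": 0,"dy": 0,"dz": 0,"yaw": 0,"jaw": 0.02},
    {"dx": 0,"dy": 0,"dz": 0,"yaw": 0,"jaw": 0.02},
    {"dx": 0,"dy": 0,"dz": 0,"yaw": 0,"jaw": 0.02}
  ],
  "grip_force": 8
}}

```text
t: 3.1
tool_pos: [0.657, 0.1553, 0.0671]
orientation: [0.218, 3.132, 0.001]
force: [-0.9, 0.4, 5.1]
opening: 0.0303
gripper_force: 7.8
```

```bash
python3 -c "
from h import *
go(.538,.418,.2,82)
print(read_state()['gripper_force'])
im=read_camera('scene');cv2.imwrite('pics/g1.png',tile('scene',im,(273,270),60,500))"
```

```text
t 3.1 pos [0.657  0.1553 0.0671] y-ang 82.0 q6 -1.28 open 0.0303 F [-0.9  0.4  5.1]
total d [ 0.1539  0.2438 -0.1331] yaw 0.001 rows 3.9
7.79527616426094
```

View pics/g1.png

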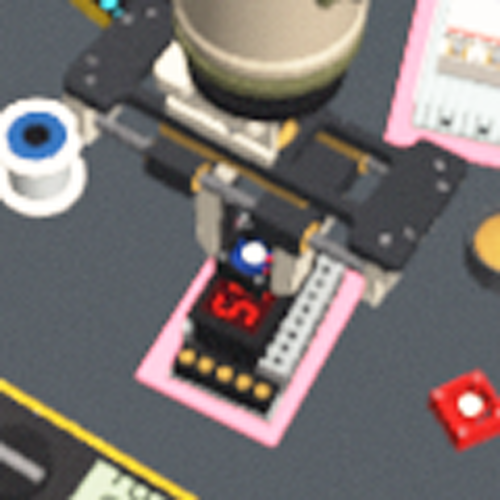

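>>> {"method": "carry_out", "body": {
  "moves": [
    {"dx": 0,"dy": 0,"dz": -0.02,"yaw": 0,"jaw": 0.02},
    {"dx": 0,"dy": 0,"dz": -0.04,"yaw": 0,"jaw": 0.02},
    {"dx": 0.018,"dy": 0.029,"dz": -0.04,"yaw": 0,"jaw": 0.02},
    {"dx": 0.03,"dy": 0.048,"dz": 0,"yaw": 0,"jaw": 0.02},
    {"dx": 0.03,"dy": 0.048,"dz": 0,"yaw": 0,"jaw": 0.02},
    {"dx": 0.03,"dy": 0.048,"dz": 0,"yaw": 0,"jaw": 0.02},
    {"dx": 0.03,"dy": 0.048,"dz": 0,"yaw": 0,"jaw": 0.02},
    {"dx": 0.016,"dy": 0.023,"dz": 0,"yaw": 0,"jaw": 0.02}
  ]
}}

```text
t: 4.15
tool_pos: [0.5356, 0.421, 0.167]
orientation: [0.214, 3.134, 0.002]
force: [0.6, 0.0, 0.3]
opening: 0.0305
gripper_force: 7.8
```

```bash
python3 -c "
from h import *
a=np.array([187,295])/1.5625-.18;b=np.array([624,453.5])/1.5625-.18
print(unproj('top',a,.003),unproj('scene',b,.003));r=tri(a,b);print(r.x,r.fun)
go(.537,.418,.008,82)"
```

```text
[[0.53703157 0.41804047 0.003     ]] [[0.53446678 0.41635804 0.003     ]]
[0.53681849 0.4163104  0.00668647] [ 0.11600489 -0.04722718  0.08984373 -0.01356407]
t 4.15 pos [0.5356 0.421  0.167 ] y-ang 82.2 q6 -0.84 open 0.0305 F [0.6 0.  0.3]
total d [-0.0018 -0.0029  0.159 ] yaw 0.003 rows 2.54
```

>>> {"method": "carry_out", "body": {
  "moves": [
    {"dx": -0.0015,"dy": -0.004,"dz": 0.05,"yaw": 0,"jaw": 0.02},
    {"dx": 0,"dy": 0,"dz": 0.05,"yaw": 0,"jaw": 0.02},
    {"dx": 0,"dy": 0,"dz": 0.04,"yaw": 0,"jaw": 0.02},
    {"dx": 0,"dy": 0,"dz": 0.012,"yaw": 0,"jaw": 0.02},
    {"dx": 0,"dy": 0,"dz": 0.004,"yaw": 0,"jaw": 0.02},
    {"dx": 0,"dy": 0,"dz": 0,"yaw": 0,"jaw": 0.02}
  ]
}}

```text
t: 4.9
tool_pos: [0.5396, 0.4147, 0.0119]
orientation: [0.218, 3.132, 0.003]
force: [1.1, 0.0, 0.6]
opening: 0.0302
gripper_force: 7.8
```

>>> {"method": "carry_out", "body": {
  "moves": [
    {"dx": 0,"dy": 0,"dz": 0.002,"yaw": 0,"jaw": 0.02},
    {"dx": 0,"dy": 0,"dz": 0,"yaw": 0,"jaw": 0.02}
  ]
}}

```text
t: 5.15
tool_pos: [0.5388, 0.4143, 0.0087]
orientation: [0.218, 3.133, 0.001]
force: [0.8, -0.3, 0.3]
opening: 0.0307
gripper_force: 7.8
```

>>> {"method": "carry_out", "body": {
  "moves": [
    {"dx": 0.002,"dy": 0.003,"dz": 0.0015,"yaw": 0,"jaw": 0.02},
    {"dx": 0,"dy": 0,"dz": 0.001,"yaw": 0,"jaw": 0.02},
    {"dx": 0,"dy": 0,"dz": 0,"yaw": 0,"jaw": 0.02},
    {"dx": 0,"dy": 0,"dz": 0,"yaw": 0,"jaw": 0.045},
    {"dx": 0,"dy": 0,"dz": 0,"yaw": 0,"jaw": 0.045},
    {"dx": 0,"dy": 0,"dz": 0,"yaw": 0,"jaw": 0.045}
  ]
}}

```text
t: 5.9
tool_pos: [0.5364, 0.4171, 0.0047]
orientation: [-0.218, -3.133, 0.001]
force: [0.7, 0.6, 1.0]
opening: 0.0451
gripper_force: 0.0
```

>>> {"method": "carry_out", "body": {
  "moves": [
    {"dx": 0,"dy": 0,"dz": -0.02,"yaw": 0,"jaw": 0.045},
    {"dx": 0,"dy": 0,"dz": -0.04,"yaw": 0,"jaw": 0.045},
    {"dx": 0,"dy": 0,"dz": -0.06,"yaw": 0,"jaw": 0.045},
    {"dx": 0,"dy": 0,"dz": -0.03,"yaw": 0,"jaw": 0.06}
  ]
}}

```text
t: 6.4
tool_pos: [0.5384, 0.4184, 0.1616]
orientation: [0.217, 3.129, 0.007]
force: [0.3, 0.7, 0.0]
opening: 0.0509
gripper_force: 0.0
```

```bash
python3 -c "
from h import *
im=read_camera('top');np.save('pics/t1.npy',im);sc=read_camera('scene');np.save('pics/s1.npy',sc)
cv2.imwrite('pics/g2.png',np.hstack([tile('top',im,(198,146),20),tile('scene',sc,(400,290),40)]))
go(.658,.159,.2,90)"
```

```text
t 6.5 pos [0.5395 0.4191 0.163 ] y-ang 82.1 q6 -0.85 open 0.0577 F [0.7 0.8 0.7]
total d [-0.1536 -0.241  -0.0375] yaw -0.139 rows 3.86
```

View pics/g2.png

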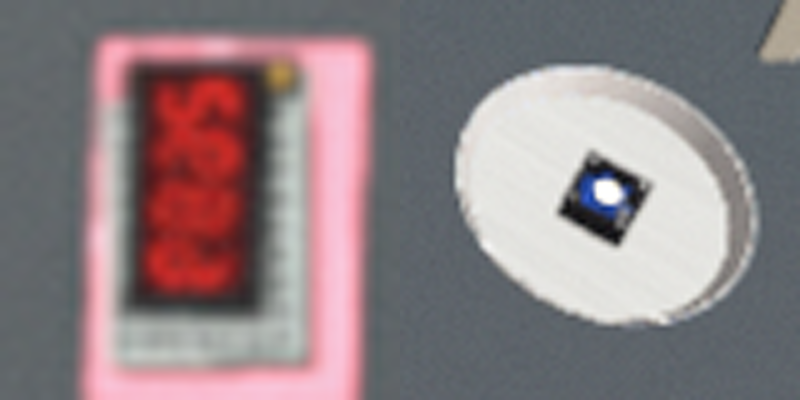

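Scene crop: the fan sits flat in the middle of the dish (tile (605,195)), and the meter is now uncovered. Refining the meter pose from its red window in both views.

Run:
```python
from h import *
out=[]
for n,f,(u,v),h in (("top","t1",(198,144),16),("scene","s1",(275,278),24)):
    im=np.load(f"pics/{f}.npy");hs=cv2.cvtColor(im,cv2.COLOR_RGB2HSV).astype(int);m=np.zeros(im.shape[:2],bool);m[v-h:v+h,u-h:u+h]=1
    m&=((hs[...,0]<8)|(hs[...,0]>172))&(hs[...,1]>140)&(hs[...,2]>60)
    r=cv2.minAreaRect(np.argwhere(m)[:,::-1].astype(np.float32));print(n,r,m.sum(),rect(n,cv2.morphologyEx(m.astype(np.uint8),cv2.MORPH_CLOSE,np.ones((3,3))),.065));out.append(r[0])
r=tri(*out);print(r.x.round(4),r.fun.round(2));go(r.x[0],r.x[1],.15,88)
```

```text
top ((197.0, 143.5), (21.0, 10.0), 90.0) 213 [660.  160.4  30.1  63.7 178.2 215. ]
scene ((274.03106689453125, 275.51812744140625), (14.252350807189941, 26.777143478393555), 30.25643539428711) 370 [660.2 159.   31.8  64.4 176.3 370. ]
[0.6605 0.1597 0.0648] [ 0.31 -0.16  0.25 -0.01]
t 6.5 pos [0.5395 0.4191 0.163 ] y-ang 82.1 q6 -0.85 open 0.0577 F [0.7 0.8 0.7]
total d [-0.1556 -0.2403  0.0125] yaw -0.104 rows 3.85
```

>>> {"method": "carry_out", "body": {
  "moves": [
    {"dx": -0.031,"dy": -0.048,"dz": 0,"yaw": 0,"jaw": 0.06},
    {"dx": -0.031,"dy": -0.048,"dz": 0,"yaw": 0,"jaw": 0.06},
    {"dx": -0.031,"dy": -0.048,"dz": 0,"yaw": 0,"jaw": 0.06},
    {"dx": -0.031,"dy": -0.048,"dz": 0,"yaw": 0,"jaw": 0.06},
    {"dx": -0.031,"dy": -0.048,"dz": 0,"yaw": 0,"jaw": 0.06},
    {"dx": 0,"dy": 0,"dz": 0,"yaw": -0.087,"jaw": 0.06},
    {"dx": 0,"dy": 0,"dz": 0.05,"yaw": 0,"jaw": 0.06},
    {"dx": 0,"dy": 0,"dz": 0,"yaw": 0,"jaw": 0.06}
  ]
}}

```text
t: 7.5
tool_pos: [0.653, 0.1571, 0.0997]
orientation: [-0.082, -3.131, 0.003]
force: [-0.1, -0.5, -1.1]
opening: 0.0599
gripper_force: 0.0
```

```bash
python3 -c "
from h import *
go(.660,.160,.043,87)"
```

```text
t 7.5 pos [0.653  0.1571 0.0997] y-ang 87.0 q6 -1.36 open 0.0599 F [-0.1 -0.5 -1.1]
total d [-0.0074  0.0034  0.0566] yaw 0.0 rows 0.91
```

>>> {"method": "carry_out", "body": {
  "moves": [
    {"dx": -0.0074,"dy": 0.0034,"dz": 0,"yaw": 0,"jaw": 0.06},
    {"dx": 0,"dy": 0,"dz": 0.03,"yaw": 0,"jaw": 0.06},
    {"dx": 0,"dy": 0,"dz": 0.02,"yaw": 0,"jaw": 0.06},
    {"dx": 0,"dy": 0,"dz": 0.008,"yaw": 0,"jaw": 0.06},
    {"dx": 0,"dy": 0,"dz": 0,"yaw": 0,"jaw": 0.03},
    {"dx": 0,"dy": 0,"dz": 0,"yaw": 0,"jaw": 0.03},
    {"dx": 0,"dy": 0,"dz": 0,"yaw": 0,"jaw": 0.03},
    {"dx": 0,"dy": 0,"dz": 0,"yaw": 0,"jaw": 0.03}
  ],
  "grip_force": 20
}}

```text
t: 8.5
tool_pos: [0.6654, 0.1611, 0.0484]
orientation: [0.081, 3.139, 0.001]
force: [-0.2, -0.9, 3.6]
opening: 0.0427
gripper_force: 20.0
```

>>> {"method": "carry_out", "body": {
  "moves": [
    {"dx": 0,"dy": 0,"dz": 0,"yaw": 0,"jaw": 0.03},
    {"dx": 0,"dy": 0,"dz": 0,"yaw": 0,"jaw": 0.03}
  ]
}}

```text
t: 8.75
tool_pos: [0.6654, 0.1611, 0.0484]
orientation: [0.081, 3.139, 0.001]
force: [-0.9, -0.6, 5.1]
opening: 0.0424
gripper_force: 20.0
```

>>> {"method": "carry_out", "body": {
  "moves": [
    {"dx": 0,"dy": 0,"dz": -0.02,"yaw": 0,"jaw": 0.03},
    {"dx": 0,"dy": 0,"dz": -0.03,"yaw": 0,"jaw": 0.03},
    {"dx": 0,"dy": 0,"dz": -0.05,"yaw": 0,"jaw": 0.03},
    {"dx": 0,"dy": 0,"dz": 0,"yaw": 0,"jaw": 0.03},
    {"dx": 0,"dy": 0,"dz": 0,"yaw": 0,"jaw": 0.03}
  ]
}}

```text
t: 9.38
tool_pos: [0.6645, 0.1611, 0.1476]
orientation: [0.081, 3.14, 0.0]
force: [-1.0, 0.7, -1.4]
opening: 0.0427
gripper_force: 20.0
```

Run:
```python
from h import *
im=read_camera('scene');np.save('pics/s2.npy',im)
t=read_camera('top');np.save('pics/t2.npy',t)
# calibrator: deck in scene & top
s0=np.load('pics/scene0.npy');hs=cv2.cvtColor(s0,cv2.COLOR_RGB2HSV).astype(int)
def m_(u,v,h,c):
    m=np.zeros(s0.shape[:2],bool);u=int(u*.64);v=int(v*.64);m[v-h:v+h,u-h:u+h]=1;return m&c
V=hs[...,2];S=hs[...,1];H=hs[...,0]
print("cal",rect("scene",m_(400,316,26,V<75),.024),"load",rect("scene",m_(160,262,26,V<75),.034),"hot",rect("scene",m_(245,368,30,(V>170)&(S<40)),.036),"cold",rect("scene",m_(291,261,26,(V>170)&(S<60)),.012))
p=proj('scene',read_state()['tool_pos'])[0];q=proj('top',read_state()['tool_pos'])[0];print(p,q)
cv2.imwrite('pics/g3.png',np.hstack([tile('scene',im,p,40),tile('scene',s0,(400*.64,316*.64),40)]))
go(.457,.0146,.15,70)
```

```text
cal [456.6  12.4  53.3  91.6 160.4 543. ] load [ 529.1 -420.9   65.9  100.8   10.3  612. ] hot [ 661.  -150.8   90.9  118.    13.8 1431. ] cold [ 410.1 -225.6   70.2   95.5   20.4  511. ]
[275.63837706 255.89472566] [192.19266131 136.43670495]
t 9.47 pos [0.6634 0.1609 0.1454] y-ang 87.0 q6 -1.36 open 0.0426 F [ 0.5  0.3 -0.4]
total d [ 0.1985 -0.1567 -0.0039] yaw 0.297 rows 3.18
```

View pics/g3.png

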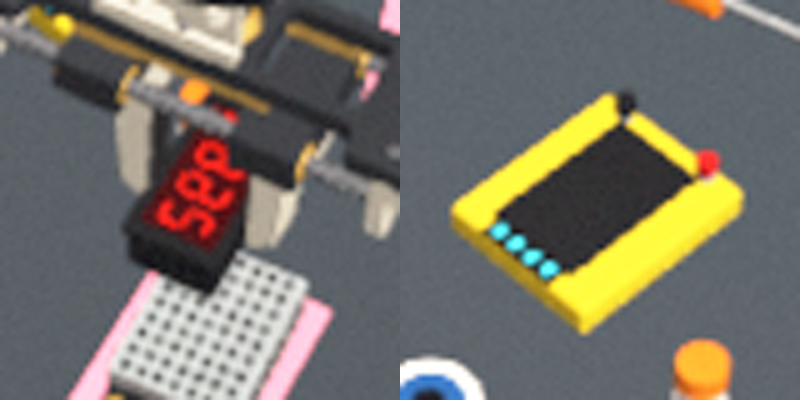

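>>> {"method": "carry_out", "body": {
  "moves": [
    {"dx": 0.049,"dy": -0.039,"dz": 0,"yaw": 0,"jaw": 0.03},
    {"dx": 0.049,"dy": -0.039,"dz": 0,"yaw": 0,"jaw": 0.03},
    {"dx": 0.049,"dy": -0.039,"dz": 0,"yaw": 0,"jaw": 0.03},
    {"dx": 0.049,"dy": -0.039,"dz": 0,"yaw": 0,"jaw": 0.03},
    {"dx": 0,"dy": 0,"dz": 0,"yaw": 0.145,"jaw": 0.03},
    {"dx": 0,"dy": 0,"dz": 0,"yaw": 0.146,"jaw": 0.03},
    {"dx": 0,"dy": 0,"dz": 0,"yaw": 0,"jaw": 0.03},
    {"dx": 0,"dy": 0,"dz": 0,"yaw": 0,"jaw": 0.03}
  ]
}}

```text
t: 10.48
tool_pos: [0.4607, 0.0158, 0.1464]
orientation: [-0.53, -3.095, 0.0]
force: [-0.5, -0.2, -0.0]
opening: 0.0427
gripper_force: 20.0
```

```bash
python3 -c "
from h import *
go(.4616,.0117,.037,70.3)"
```

```text
t 10.47 pos [0.4607 0.0158 0.1464] y-ang 70.6 q6 -1.31 open 0.0427 F [-0.5 -0.2 -0. ]
total d [-0.0024 -0.0035  0.1094] yaw 0.004 rows 1.75
```

>>> {"method": "carry_out", "body": {
  "moves": [
    {"dx": -0.002,"dy": -0.0035,"dz": 0.04,"yaw": 0,"jaw": 0.03},
    {"dx": 0,"dy": 0,"dz": 0.04,"yaw": 0,"jaw": 0.03},
    {"dx": 0,"dy": 0,"dz": 0.015,"yaw": 0,"jaw": 0.03},
    {"dx": 0,"dy": 0,"dz": 0.005,"yaw": 0,"jaw": 0.03},
    {"dx": 0,"dy": 0,"dz": 0,"yaw": 0,"jaw": 0.03},
    {"dx": 0,"dy": 0,"dz": 0,"yaw": 0,"jaw": 0.03},
    {"dx": 0,"dy": 0,"dz": 0,"yaw": 0,"jaw": 0.03}
  ]
}}

```text
t: 11.35
tool_pos: [0.4628, 0.0116, 0.0482]
orientation: [0.535, 3.094, 0.0]
force: [-0.2, 0.5, -1.3]
opening: 0.0424
gripper_force: 20.0
```

```bash
python3 -c "
from h import *
go(.4616,.0117,.037,70.3)"
```

```text
t 11.35 pos [0.4628 0.0116 0.0482] y-ang 70.4 q6 -1.31 open 0.0424 F [-0.2  0.5 -1.3]
total d [ 0.0011 -0.0003  0.0112] yaw 0.001 rows 0.18
```

>>> {"method": "carry_out", "body": {
  "moves": [
    {"dx": 0.001,"dy": 0,"dz": 0.005,"yaw": 0,"jaw": 0.03},
    {"dx": 0,"dy": 0,"dz": 0.004,"yaw": 0,"jaw": 0.03},
    {"dx": 0,"dy": 0,"dz": 0.002,"yaw": 0,"jaw": 0.03},
    {"dx": 0,"dy": 0,"dz": 0,"yaw": 0,"jaw": 0.03},
    {"dx": 0,"dy": 0,"dz": 0,"yaw": 0,"jaw": 0.03}
  ]
}}

```text
t: 11.98
tool_pos: [0.4612, 0.0118, 0.0375]
orientation: [0.536, 3.096, -0.001]
force: [-8.9, -0.9, 17.9]
opening: 0.0424
gripper_force: 20.0
```

>>> {"method": "carry_out", "body": {
  "moves": [
    {"dx": 0,"dy": 0,"dz": -0.0005,"yaw": 0,"jaw": 0.03},
    {"dx": 0,"dy": 0,"dz": 0,"yaw": 0,"jaw": 0.056},
    {"dx": 0,"dy": 0,"dz": 0,"yaw": 0,"jaw": 0.056},
    {"dx": 0,"dy": 0,"dz": -0.02,"yaw": 0,"jaw": 0.056},
    {"dx": 0,"dy": 0,"dz": -0.05,"yaw": 0,"jaw": 0.056},
    {"dx": 0,"dy": 0,"dz": -0.05,"yaw": 0,"jaw": 0.06},
    {"dx": 0,"dy": 0,"dz": 0,"yaw": 0,"jaw": 0.06}
  ]
}}

```text
t: 12.85
tool_pos: [0.464, 0.0118, 0.1612]
orientation: [0.534, 3.087, 0.001]
force: [-0.3, 0.5, -0.2]
opening: 0.0599
gripper_force: 0.0
```

Run:
```python
from h import *
s=read_camera('scene');np.save('pics/s3.npy',s);st=lambda im,lo:np.clip((im.astype(float)-lo)*255/(255-lo),0,255).astype(np.uint8)
cv2.imwrite('pics/g4.png',np.hstack([tile('scene',s,(256,202),40),tile('scene',st(s,120),(326,224),26)]))
go(.442,.2083,.15,0)
```

```text
t 12.9 pos [0.4625 0.0119 0.1586] y-ang 70.4 q6 -1.31 open 0.06 F [-0.2 -0.6 -0.7]
total d [0.0853 0.1781 0.0084] yaw 1.228 rows 6.57
```

View pics/g4.png

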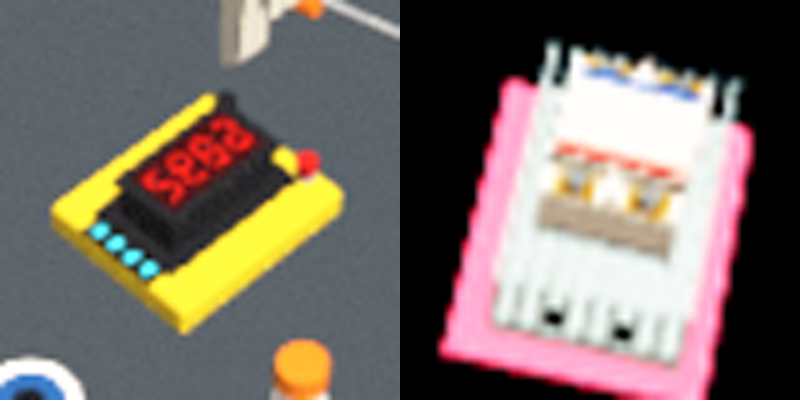

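The meter sits square on the calibrator deck (left tile). In the right tile the relay's red stripe runs (555,150)–(685,182) and the blue one (585,68)–(705,97).

Run:
```python
from h import *
s=52/400
S=(np.array([(155,150),(285,182),(185,68),(305,97)])+.5)*s-.5+[300,198]
T=(np.array([(125,162),(248,150),(133,272),(250,260)])+.5)/10-.5+[164,196]
for n,P in (("scene",S),("top",T)):
    W=unproj(n,P,.0645)[:,:2];a=lambda d:np.degrees(np.arctan2(d[1],d[0])).round(1)%180
    print(n,W.mean(0).round(4),"stripe ang",a(W[1]-W[0]),a(W[3]-W[2]),"axis",a((W[2]+W[3]-W[0]-W[1])))
hs=cv2.cvtColor(np.load('pics/s3.npy'),cv2.COLOR_RGB2HSV).astype(int);m=np.zeros(hs.shape[:2],bool);m[175:225,230:285]=1
m&=((hs[...,0]<8)|(hs[...,0]>172))&(hs[...,1]>140)&(hs[...,2]>60)
print("meter now",rect("scene",cv2.morphologyEx(m.astype(np.uint8),3,np.ones((3,3))),.052))
t=read_camera('top');np.save('pics/t3.npy',t)
hs=cv2.cvtColor(t,cv2.COLOR_RGB2HSV).astype(int);V=hs[...,2];S_=hs[...,1];m=np.zeros(V.shape,bool);m[196:236,164:204]=1
for th in (225,235,245): print(th,rect('top',m&(V>th)&(S_<20),.0645))
go(.442,.2083,.14,98)
```

```text
scene [0.4431 0.2089] stripe ang 98.1 98.1 axis 7.199999999999989
top [0.4425 0.2075] stripe ang 94.0 94.3 axis 1.8000000000000114
meter now [453.7  13.2  31.4  66.5 160.6 239. ]
225 [442.2 210.3  48.4  58.6   9.7 207. ]
235 [435.1 209.6  45.2  47.3  98.8 186. ]
245 [441.2 211.   29.3  43.5  96.5 131. ]
t 12.95 pos [0.4612 0.012  0.1566] y-ang 70.4 q6 -1.31 open 0.0604 F [ 0.2 -0.1 -1. ]
total d [0.084  0.1784 0.0166] yaw -0.482 rows 2.85
```

>>> {"method": "carry_out", "body": {
  "moves": [
    {"dx": 0.021,"dy": 0.0445,"dz": 0,"yaw": 0,"jaw": 0.062},
    {"dx": 0.021,"dy": 0.0445,"dz": 0,"yaw": 0,"jaw": 0.062},
    {"dx": 0.021,"dy": 0.0445,"dz": 0,"yaw": 0,"jaw": 0.062},
    {"dx": 0.021,"dy": 0.0445,"dz": 0,"yaw": 0,"jaw": 0.062},
    {"dx": 0,"dy": 0,"dz": 0,"yaw": -0.155,"jaw": 0.062},
    {"dx": 0,"dy": 0,"dz": 0.02,"yaw": -0.155,"jaw": 0.062},
    {"dx": 0,"dy": 0,"dz": 0.02,"yaw": -0.154,"jaw": 0.062},
    {"dx": 0,"dy": 0,"dz": 0,"yaw": 0,"jaw": 0.062}
  ]
}}

```text
t: 13.95
tool_pos: [0.4389, 0.207, 0.1129]
orientation: [0.188, -3.129, 0.003]
force: [0.4, 0.8, 0.1]
opening: 0.0618
gripper_force: 0.0
```

>>> {"method": "carry_out", "body": {
  "moves": [
    {"dx": 0,"dy": 0,"dz": 0,"yaw": 0,"jaw": 0.062},
    {"dx": 0,"dy": 0,"dz": 0,"yaw": 0,"jaw": 0.062},
    {"dx": 0,"dy": 0,"dz": 0,"yaw": 0,"jaw": 0.062}
  ]
}}

```text
t: 14.32
tool_pos: [0.4421, 0.2081, 0.1174]
orientation: [-0.189, 3.135, 0.001]
force: [-0.3, 0.3, -0.1]
opening: 0.0621
gripper_force: 0.0
```

```bash
python3 -c "
from h import *
go(.4425,.2085,.044,97)"
```

```text
t 14.32 pos [0.4421 0.2081 0.1174] y-ang 96.9 q6 -1.36 open 0.0621 F [-0.3  0.3 -0.1]
total d [-0.0003  0.0004  0.0734] yaw -0.002 rows 1.17
```

>>> {"method": "carry_out", "body": {
  "moves": [
    {"dx": 0,"dy": 0,"dz": 0.04,"yaw": 0,"jaw": 0.062},
    {"dx": 0,"dy": 0,"dz": 0.023,"yaw": 0,"jaw": 0.062},
    {"dx": 0,"dy": 0,"dz": 0.01,"yaw": 0,"jaw": 0.062},
    {"dx": 0,"dy": 0,"dz": 0,"yaw": 0,"jaw": 0.062},
    {"dx": 0,"dy": 0,"dz": 0,"yaw": 0,"jaw": 0.03},
    {"dx": 0,"dy": 0,"dz": 0,"yaw": 0,"jaw": 0.03},
    {"dx": 0,"dy": 0,"dz": 0,"yaw": 0,"jaw": 0.03},
    {"dx": 0,"dy": 0,"dz": 0,"yaw": 0,"jaw": 0.03}
  ],
  "grip_force": 20
}}

```text
t: 15.32
tool_pos: [0.4425, 0.2082, 0.0447]
orientation: [-0.19, 3.134, 0.001]
force: [-0.4, 0.0, 6.9]
opening: 0.0441
gripper_force: 20.0
```

>>> {"method": "carry_out", "body": {
  "moves": [
    {"dx": 0,"dy": 0,"dz": -0.02,"yaw": 0,"jaw": 0.03},
    {"dx": 0,"dy": 0,"dz": -0.03,"yaw": 0,"jaw": 0.03},
    {"dx": 0,"dy": 0,"dz": -0.05,"yaw": 0,"jaw": 0.03},
    {"dx": 0,"dy": 0,"dz": -0.02,"yaw": 0,"jaw": 0.03},
    {"dx": 0,"dy": 0,"dz": 0,"yaw": 0,"jaw": 0.03},
    {"dx": 0,"dy": 0,"dz": 0,"yaw": 0,"jaw": 0.03},
    {"dx": 0,"dy": 0,"dz": 0,"yaw": 0,"jaw": 0.03}
  ]
}}

```text
t: 16.2
tool_pos: [0.4406, 0.2075, 0.1618]
orientation: [0.19, -3.133, 0.001]
force: [0.3, -0.0, -0.7]
opening: 0.0437
gripper_force: 20.0
```

Run:
```python
from h import *
s=read_camera('scene');p=proj('scene',read_state()['tool_pos'])[0]
# refine cold plate: green body outline + pad in both clean first views
for n,(u,v) in (("top",(508,345)),("scene",(291,261))):
    hs=cv2.cvtColor(np.load(f'pics/{n}0.npy'),cv2.COLOR_RGB2HSV).astype(int);m=np.zeros(hs.shape[:2],bool);u=int(u*.64);v=int(v*.64);m[v-26:v+26,u-26:u+26]=1
    H,S,V=hs[...,0],hs[...,1],hs[...,2]
    for th in (180,200,215): print(n,th,rect(n,cv2.morphologyEx((m&(V>th)&(S<50)).astype(np.uint8),2,np.ones((5,5))),.012))
cv2.imwrite('pics/g5.png',np.hstack([tile('scene',s,p,40),tile('top',np.load('pics/top0.npy'),(325,221),25)]))
go(.413,-.222,.16,109)
```

```text
top 180 [ 418.3 -220.3   68.7   82.4   18.6  598. ]
top 200 [ 418.3 -220.3   68.7   82.4   18.6  598. ]
top 215 [ 418.3 -220.3   68.7   82.4   18.6  598. ]
scene 180 [ 415.5 -223.3   67.4   80.2   18.8  482. ]
scene 200 [ 415.5 -223.3   67.4   80.2   18.8  482. ]
scene 215 [ 415.  -223.5   67.4   79.2   18.8  478. ]
t 16.25 pos [0.4407 0.2076 0.162 ] y-ang 96.9 q6 -1.36 open 0.0436 F [ 0.7 -0.3 -1.6]
total d [ 0.0794 -0.4231  0.0024] yaw -0.21 rows 6.77
```

View pics/g5.png

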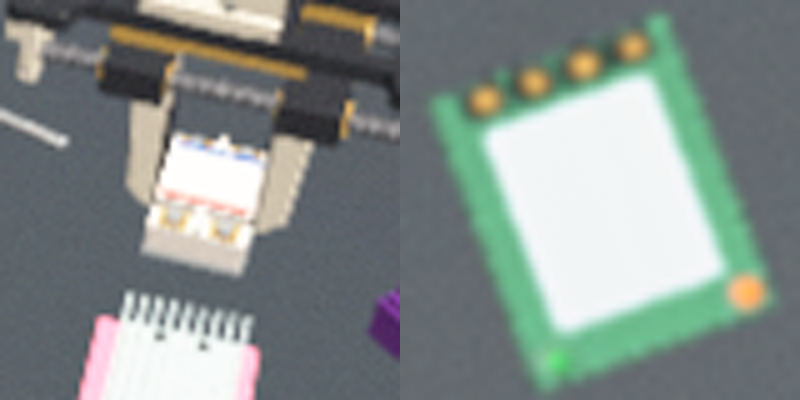

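>>> {"method": "carry_out", "body": {
  "moves": [
    {"dx": 0.0095,"dy": -0.053,"dz": 0,"yaw": 0,"jaw": 0.03},
    {"dx": 0.0095,"dy": -0.053,"dz": 0,"yaw": 0,"jaw": 0.03},
    {"dx": 0.0095,"dy": -0.053,"dz": 0,"yaw": 0,"jaw": 0.03},
    {"dx": 0.0095,"dy": -0.053,"dz": 0,"yaw": 0,"jaw": 0.03},
    {"dx": 0.0095,"dy": -0.053,"dz": 0,"yaw": 0,"jaw": 0.03},
    {"dx": 0.0095,"dy": -0.053,"dz": 0,"yaw": 0,"jaw": 0.03},
    {"dx": 0.0095,"dy": -0.053,"dz": 0,"yaw": 0,"jaw": 0.03},
    {"dx": 0.0095,"dy": -0.053,"dz": 0,"yaw": 0,"jaw": 0.03}
  ]
}}

```text
t: 17.25
tool_pos: [0.4167, -0.2237, 0.1629]
orientation: [0.19, -3.135, -0.001]
force: [1.1, -0.1, -0.5]
opening: 0.0435
gripper_force: 20.0
```

>>> {"method": "carry_out", "body": {
  "moves": [
    {"dx": 0,"dy": 0,"dz": 0,"yaw": -0.103,"jaw": 0.03},
    {"dx": 0,"dy": 0,"dz": 0.03,"yaw": -0.103,"jaw": 0.03},
    {"dx": 0,"dy": 0,"dz": 0.04,"yaw": 0,"jaw": 0.03},
    {"dx": 0,"dy": 0,"dz": 0.02,"yaw": 0,"jaw": 0.03},
    {"dx": 0,"dy": 0,"dz": 0,"yaw": 0,"jaw": 0.03},
    {"dx": 0,"dy": 0,"dz": 0,"yaw": 0,"jaw": 0.03},
    {"dx": 0,"dy": 0,"dz": 0,"yaw": 0,"jaw": 0.03}
  ]
}}

```text
t: 18.12
tool_pos: [0.4184, -0.2227, 0.075]
orientation: [-0.512, 3.098, -0.002]
force: [0.2, -0.4, -1.6]
opening: 0.0438
gripper_force: 20.0
```

```bash
python3 -c "
from h import *
go(.4165,-.222,.0205,108.7)"
```

```text
t 18.12 pos [ 0.4184 -0.2227  0.075 ] y-ang 108.8 q6 -2.5 open 0.0438 F [ 0.2 -0.4 -1.6]
total d [0.0016 0.0014 0.0545] yaw 0.001 rows 0.87
```

>>> {"method": "carry_out", "body": {
  "moves": [
    {"dx": 0.0015,"dy": 0.001,"dz": 0.03,"yaw": 0,"jaw": 0.03},
    {"dx": 0,"dy": 0,"dz": 0.015,"yaw": 0,"jaw": 0.03},
    {"dx": 0,"dy": 0,"dz": 0.006,"yaw": 0,"jaw": 0.03},
    {"dx": 0,"dy": 0,"dz": 0,"yaw": 0,"jaw": 0.03},
    {"dx": 0,"dy": 0,"dz": 0,"yaw": 0,"jaw": 0.03},
    {"dx": 0,"dy": 0,"dz": 0.002,"yaw": 0,"jaw": 0.03},
    {"dx": 0,"dy": 0,"dz": 0,"yaw": 0,"jaw": 0.03}
  ]
}}

```text
t: 19.0
tool_pos: [0.4164, -0.2222, 0.0221]
orientation: [-0.512, 3.099, -0.002]
force: [-4.3, 1.9, 10.7]
opening: 0.0442
gripper_force: 20.0
```

Contact felt; release and lift.

>>> {"method": "carry_out", "body": {
  "moves": [
    {"dx": 0,"dy": 0,"dz": 0.0005,"yaw": 0,"jaw": 0.03},
    {"dx": 0,"dy": 0,"dz": 0,"yaw": 0,"jaw": 0.058},
    {"dx": 0,"dy": 0,"dz": 0,"yaw": 0,"jaw": 0.058},
    {"dx": 0,"dy": 0,"dz": 0,"yaw": 0,"jaw": 0.058},
    {"dx": 0,"dy": 0,"dz": -0.02,"yaw": 0,"jaw": 0.058},
    {"dx": 0,"dy": 0,"dz": -0.05,"yaw": 0,"jaw": 0.058},
    {"dx": 0,"dy": 0,"dz": -0.06,"yaw": 0,"jaw": 0.08},
    {"dx": 0,"dy": 0,"dz": -0.01,"yaw": 0,"jaw": 0.08}
  ]
}}

```text
t: 20.0
tool_pos: [0.4182, -0.2234, 0.1652]
orientation: [-0.511, 3.094, -0.009]
force: [-0.2, -0.0, 0.2]
opening: 0.0735
gripper_force: 0.0
```

Run:
```python
from h import *
s=read_camera('scene');t=read_camera('top');np.save('pics/s4.npy',s);np.save('pics/t4.npy',t)
st=lambda im,lo:np.clip((im.astype(float)-lo)*255/(255-lo),0,255).astype(np.uint8)
cv2.imwrite('pics/g6.png',np.vstack([np.hstack([tile('scene',st(s,60),(272,282),26,300),tile('scene',st(s,90),(326,228),26,300)]),np.hstack([tile('top',st(t,60),(198,146),22,300),tile('top',st(t,90),(184,216),22,300)])]))
cv2.imwrite('pics/g7.png',tile('scene',s,(186,167),40))
```

```text
(no output)
```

View pics/g6.png

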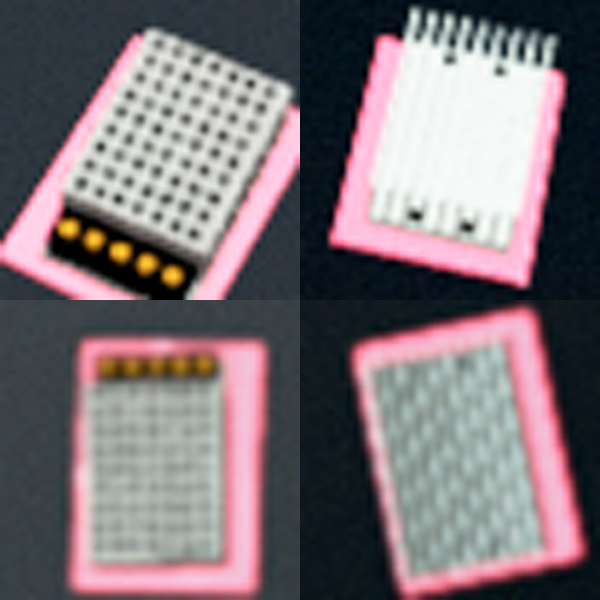

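View pics/g7.png

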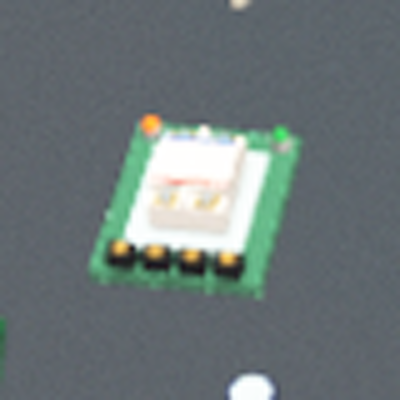

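Relay sits on its pad. Power supply lid corners in g6, top-view tile: (93,352), (220,352), (225,562), (92,562). Heatsink corners: (372,370), (505,343), (548,553), (408,578).

Run:
```python
from h import *
k=44/300
T=lambda P,o,off:(np.array(P)-off+.5)*k-.5+o
A=T([(93,352),(220,352),(225,562),(92,562)],[176,124],[0,300]);B=T([(372,370),(505,343),(548,553),(408,578)],[162,194],[300,300])
ks=52/300
SA=(np.array([(150,28),(293,92),(205,248),(65,195)])+.5)*ks-.5+[246,256]
SB=(np.array([(410,8),(555,38)])-[300,0]+.5)*ks-.5+[300,202]
ang=lambda d:np.degrees(np.arctan2(d[1],d[0])).round(1)%180
for nm,n,P in (("psu","top",A),("sink","top",B),("psulid","scene",SA),("sinkfar","scene",SB)):
    W=unproj(n,P,.0365)[:,:2];print(nm,n,W.mean(0).round(4),W.round(3).tolist(),[(ang(W[(i+1)%len(W)]-W[i]),np.linalg.norm(W[(i+1)%len(W)]-W[i]).round(3)) for i in range(len(W))])
t=np.load('pics/t4.npy');s=np.load('pics/s4.npy')
for n,im,b in (("top",t,(122,172,174,226)),("top",t,(190,242,158,210)),("scene",s,(250,320,240,310)),("scene",s,(192,262,290,360))):
    hs=cv2.cvtColor(im,cv2.COLOR_RGB2HSV).astype(int);m=np.zeros(im.shape[:2],bool);m[b[0]:b[1],b[2]:b[3]]=1
    H,S,V=hs[...,0],hs[...,1],hs[...,2]
    print(n,b,"bright",rect(n,m&(V>130)&(S<35),.0365),"pad hull",rect(n,m&(H>150)&(S>40)&(V>150),.008))
W=unproj
# relay now
go(.66,.157,.16,90)
```

```text
psu top [0.6563 0.1601] [[0.705, 0.189], [0.703, 0.131], [0.608, 0.131], [0.609, 0.19]] [(np.float64(88.1), np.float64(0.058)), (np.float64(0.30000000000001137), np.float64(0.096)), (np.float64(88.2), np.float64(0.06)), (np.float64(178.8), np.float64(0.096))]
sink top [0.4412 0.2061] [[0.483, 0.244], [0.493, 0.184], [0.399, 0.167], [0.39, 0.229]] [(np.float64(99.8), np.float64(0.061)), (np.float64(10.699999999999989), np.float64(0.095)), (np.float64(98.6), np.float64(0.063)), (np.float64(9.2), np.float64(0.094))]
psulid scene [0.6516 0.1623] [[0.61, 0.131], [0.613, 0.194], [0.69, 0.19], [0.693, 0.134]] [(np.float64(87.8), np.float64(0.063)), (np.float64(177.4), np.float64(0.078)), (np.float64(92.9), np.float64(0.057)), (np.float64(1.5), np.float64(0.083))]
sinkfar scene [0.3937 0.1984] [[0.4, 0.167], [0.388, 0.23]] [(np.float64(100.5), np.float64(0.064)), (np.float64(100.5), np.float64(0.064))]
top (122, 172, 174, 226) bright [651.7 162.2  61.8  86.5 179.1 563. ] pad hull [657.6 160.3  88.7 120.9 178.1 429. ]
top (190, 242, 158, 210) bright [441.7 210.9  69.2  98.7  10.4 699. ] pad hull [445.9 207.5  88.3 120.6  11.1 332. ]
scene (250, 320, 240, 310) bright [664.6 161.7  67.8 110.9 179.9 973. ] pad hull [658.4 159.1  86.3 118.5 176.9 295. ]
scene (192, 262, 290, 360) bright [ 451.   209.3   65.4  121.1    9.9 1001. ] pad hull [447.1 206.8  85.7 120.2  10.8 363. ]
t 20.1 pos [ 0.4167 -0.2223  0.1616] y-ang 108.7 q6 -2.5 open 0.0785 F [-0.4  0.5 -0.6]
total d [-0.3523  0.281   0.0016] yaw 0.327 rows 5.64
```

>>> {"method": "carry_out", "body": {
  "moves": [
    {"dx": -0.0439,"dy": 0.0357,"dz": 0,"yaw": 0,"jaw": 0.082},
    {"dx": -0.0439,"dy": 0.0357,"dz": 0,"yaw": 0,"jaw": 0.082},
    {"dx": -0.0439,"dy": 0.0357,"dz": 0,"yaw": 0,"jaw": 0.082},
    {"dx": -0.0439,"dy": 0.0357,"dz": 0,"yaw": 0,"jaw": 0.082},
    {"dx": -0.0439,"dy": 0.0357,"dz": 0,"yaw": 0,"jaw": 0.082},
    {"dx": -0.0439,"dy": 0.0357,"dz": 0,"yaw": 0,"jaw": 0.082},
    {"dx": -0.0439,"dy": 0.0357,"dz": 0,"yaw": 0,"jaw": 0.082},
    {"dx": -0.0439,"dy": 0.0357,"dz": 0,"yaw": 0,"jaw": 0.082}
  ]
}}

```text
t: 21.1
tool_pos: [0.6559, 0.1631, 0.1567]
orientation: [0.511, -3.095, 0.0]
force: [0.6, -1.1, 0.6]
opening: 0.0823
gripper_force: 0.0
```

>>> {"method": "carry_out", "body": {
  "moves": [
    {"dx": 0,"dy": 0,"dz": 0,"yaw": 0.176,"jaw": 0.082},
    {"dx": 0,"dy": 0,"dz": 0.04,"yaw": 0.177,"jaw": 0.082},
    {"dx": 0,"dy": 0,"dz": 0.04,"yaw": 0,"jaw": 0.082},
    {"dx": 0,"dy": 0,"dz": 0,"yaw": 0,"jaw": 0.082},
    {"dx": 0,"dy": 0,"dz": 0,"yaw": 0,"jaw": 0.082},
    {"dx": 0,"dy": 0,"dz": 0,"yaw": 0,"jaw": 0.082},
    {"dx": 0,"dy": 0,"dz": 0,"yaw": 0,"jaw": 0.082}
  ]
}}

```text
t: 21.98
tool_pos: [0.6577, 0.1618, 0.0822]
orientation: [0.041, 3.138, 0.001]
force: [-0.7, -0.3, 0.1]
opening: 0.0824
gripper_force: 0.0
```

Run:
```python
from h import *
go(.658,.161,.016,88.5)
# relay check: pad visible + green body; relay stripes
im=read_camera('scene');hs=cv2.cvtColor(im,cv2.COLOR_RGB2HSV).astype(int);m=np.zeros(hs.shape[:2],bool);m[150:185,165:215]=1
H,S,V=hs[...,0],hs[...,1],hs[...,2]
for nm,c in (("red",((H<8)|(H>172))&(S>50)&(V>120)),("blue",(H>105)&(H<130)&(S>35)&(V>150))):
    p=np.argwhere(m&c)[:,::-1];print(nm,len(p),p.mean(0).round(1),unproj("scene",p.mean(0),.04).round(4))
```

```text
t 21.98 pos [0.6577 0.1618 0.0822] y-ang 88.5 q6 -1.38 open 0.0824 F [-0.7 -0.3  0.1]
total d [-0.0001 -0.0008  0.0662] yaw 0.0 rows 1.06
red 8 [182.9 163. ] [[ 0.4311 -0.2175  0.04  ]]
blue 5 [185.4 154.4] [[ 0.399 -0.229  0.04 ]]
```

>>> {"method": "carry_out", "body": {
  "moves": [
    {"dx": 0,"dy": -0.001,"dz": 0.03,"yaw": 0,"jaw": 0.082},
    {"dx": 0,"dy": 0,"dz": 0.025,"yaw": 0,"jaw": 0.082},
    {"dx": 0,"dy": 0,"dz": 0.01,"yaw": 0,"jaw": 0.082},
    {"dx": 0,"dy": 0,"dz": 0,"yaw": 0,"jaw": 0.082},
    {"dx": 0,"dy": 0,"dz": 0,"yaw": 0,"jaw": 0.045},
    {"dx": 0,"dy": 0,"dz": 0,"yaw": 0,"jaw": 0.045},
    {"dx": 0,"dy": 0,"dz": 0,"yaw": 0,"jaw": 0.045},
    {"dx": 0,"dy": 0,"dz": 0,"yaw": 0,"jaw": 0.045}
  ],
  "grip_force": 35
}}

```text
t: 23.02
tool_pos: [0.6573, 0.1608, 0.0164]
orientation: [0.04, 3.14, 0.0]
force: [-0.8, -0.3, 6.4]
opening: 0.0617
gripper_force: 35.0
```

>>> {"method": "carry_out", "body": {
  "moves": [
    {"dx": 0,"dy": 0,"dz": -0.02,"yaw": 0,"jaw": 0.045},
    {"dx": 0,"dy": 0,"dz": -0.03,"yaw": 0,"jaw": 0.045},
    {"dx": 0,"dy": 0,"dz": -0.05,"yaw": 0,"jaw": 0.045},
    {"dx": 0,"dy": 0,"dz": -0.03,"yaw": 0,"jaw": 0.045},
    {"dx": 0,"dy": 0,"dz": 0,"yaw": 0,"jaw": 0.045},
    {"dx": 0,"dy": 0,"dz": 0,"yaw": 0,"jaw": 0.045},
    {"dx": 0,"dy": 0,"dz": 0,"yaw": 0,"jaw": 0.045}
  ]
}}

```text
t: 23.9
tool_pos: [0.6549, 0.1604, 0.1423]
orientation: [-0.04, -3.137, 0.001]
force: [-0.5, -0.7, -1.9]
opening: 0.0619
gripper_force: 35.0
```

```bash
python3 -c "
from h import *
go(.529,-.4195,.14,100.1)"
```

```text
t 23.9 pos [0.6549 0.1604 0.1423] y-ang 88.5 q6 -1.38 open 0.0619 F [-0.5 -0.7 -1.9]
total d [ 0.1109 -0.5829  0.0033] yaw -0.202 rows 9.33
```

>>> {"method": "carry_out", "body": {
  "moves": [
    {"dx": 0.0111,"dy": -0.0583,"dz": 0,"yaw": 0,"jaw": 0.045},
    {"dx": 0.0111,"dy": -0.0583,"dz": 0,"yaw": 0,"jaw": 0.045},
    {"dx": 0.0111,"dy": -0.0583,"dz": 0,"yaw": 0,"jaw": 0.045},
    {"dx": 0.0111,"dy": -0.0583,"dz": 0,"yaw": 0,"jaw": 0.045},
    {"dx": 0.0111,"dy": -0.0583,"dz": 0,"yaw": 0,"jaw": 0.045},
    {"dx": 0.0111,"dy": -0.0583,"dz": 0,"yaw": 0,"jaw": 0.045},
    {"dx": 0.0111,"dy": -0.0583,"dz": 0,"yaw": 0,"jaw": 0.045},
    {"dx": 0.0111,"dy": -0.0583,"dz": 0,"yaw": 0,"jaw": 0.045}
  ]
}}

```text
t: 24.9
tool_pos: [0.5542, -0.3046, 0.1433]
orientation: [-0.04, -3.139, -0.002]
force: [0.5, 0.4, -2.7]
opening: 0.0616
gripper_force: 35.0
```

>>> {"method": "carry_out", "body": {
  "moves": [
    {"dx": 0.0111,"dy": -0.0583,"dz": 0,"yaw": 0,"jaw": 0.045},
    {"dx": 0.0111,"dy": -0.0583,"dz": 0,"yaw": 0,"jaw": 0.045},
    {"dx": 0,"dy": 0,"dz": 0,"yaw": -0.101,"jaw": 0.045},
    {"dx": 0,"dy": 0,"dz": 0,"yaw": -0.101,"jaw": 0.045},
    {"dx": 0,"dy": 0,"dz": 0.03,"yaw": 0,"jaw": 0.045},
    {"dx": 0,"dy": 0,"dz": 0.03,"yaw": 0,"jaw": 0.045},
    {"dx": 0,"dy": 0,"dz": 0,"yaw": 0,"jaw": 0.045},
    {"dx": 0,"dy": 0,"dz": 0,"yaw": 0,"jaw": 0.045}
  ]
}}

```text
t: 25.9
tool_pos: [0.5305, -0.4193, 0.0853]
orientation: [0.276, -3.129, -0.001]
force: [0.6, -0.1, -1.3]
opening: 0.0617
gripper_force: 35.0
```

>>> {"method": "carry_out", "body": {
  "moves": [
    {"dx": 0,"dy": 0,"dz": 0,"yaw": 0,"jaw": 0.045},
    {"dx": 0,"dy": 0,"dz": 0,"yaw": 0,"jaw": 0.045},
    {"dx": 0,"dy": 0,"dz": 0,"yaw": 0,"jaw": 0.045}
  ]
}}

```text
t: 26.28
tool_pos: [0.5308, -0.4196, 0.086]
orientation: [-0.276, 3.129, -0.001]
force: [0.6, -0.2, -2.2]
opening: 0.0619
gripper_force: 35.0
```

```bash
python3 -c "
from h import *
go(.529,-.4195,.043,100.1)"
```

```text
t 26.27 pos [ 0.5308 -0.4196  0.086 ] y-ang 100.1 q6 -2.49 open 0.0619 F [ 0.6 -0.2 -2.2]
total d [0.0018 0.0004 0.043 ] yaw -0.0 rows 0.69
```

>>> {"method": "carry_out", "body": {
  "moves": [
    {"dx": 0.0018,"dy": 0,"dz": 0.025,"yaw": 0,"jaw": 0.045},
    {"dx": 0,"dy": 0,"dz": 0.011,"yaw": 0,"jaw": 0.045},
    {"dx": 0,"dy": 0,"dz": 0.003,"yaw": 0,"jaw": 0.045},
    {"dx": 0,"dy": 0,"dz": 0,"yaw": 0,"jaw": 0.045},
    {"dx": 0,"dy": 0,"dz": 0.002,"yaw": 0,"jaw": 0.045},
    {"dx": 0,"dy": 0,"dz": 0,"yaw": 0,"jaw": 0.045},
    {"dx": 0,"dy": 0,"dz": 0,"yaw": 0,"jaw": 0.045}
  ]
}}

```text
t: 27.15
tool_pos: [0.5288, -0.4198, 0.0445]
orientation: [-0.276, 3.129, -0.001]
force: [0.4, -0.8, -2.4]
opening: 0.0618
gripper_force: 35.0
```

>>> {"method": "carry_out", "body": {
  "moves": [
    {"dx": 0,"dy": 0,"dz": 0.001,"yaw": 0,"jaw": 0.045},
    {"dx": 0,"dy": 0,"dz": 0.001,"yaw": 0,"jaw": 0.045},
    {"dx": 0,"dy": 0,"dz": 0,"yaw": 0,"jaw": 0.045},
    {"dx": 0,"dy": 0,"dz": 0,"yaw": 0,"jaw": 0.045}
  ]
}}

```text
t: 27.65
tool_pos: [0.5291, -0.42, 0.0444]
orientation: [-0.276, 3.129, -0.001]
force: [-4.9, 2.9, 11.4]
opening: 0.0617
gripper_force: 35.0
```

>>> {"method": "carry_out", "body": {
  "moves": [
    {"dx": 0,"dy": 0,"dz": 0,"yaw": 0,"jaw": 0.074},
    {"dx": 0,"dy": 0,"dz": 0,"yaw": 0,"jaw": 0.074},
    {"dx": 0,"dy": 0,"dz": 0,"yaw": 0,"jaw": 0.074},
    {"dx": 0,"dy": 0,"dz": -0.02,"yaw": 0,"jaw": 0.074},
    {"dx": 0,"dy": 0,"dz": -0.04,"yaw": 0,"jaw": 0.074},
    {"dx": 0,"dy": 0,"dz": -0.05,"yaw": 0,"jaw": 0.082},
    {"dx": 0,"dy": 0,"dz": 0,"yaw": 0,"jaw": 0.082},
    {"dx": 0,"dy": 0,"dz": 0,"yaw": 0,"jaw": 0.082}
  ]
}}

```text
t: 28.65
tool_pos: [0.529, -0.4199, 0.1534]
orientation: [-0.276, 3.128, -0.002]
force: [-0.6, -0.3, -0.1]
opening: 0.0822
gripper_force: 0.0
```

Run:
```python
from h import *
s=read_camera('scene');t=read_camera('top')
cv2.imwrite('pics/g8.png',np.hstack([tile('scene',s,(103,168),40),tile('top',t,(390,183),30)]))
go(.442,.207,.15,100.2)
```

```text
t 28.75 pos [ 0.5281 -0.419   0.1509] y-ang 100.1 q6 -2.49 open 0.0823 F [0.2 0.5 0.6]
total d [-0.025   0.6314  0.002 ] yaw -0.002 rows 10.1
```

View pics/g8.png

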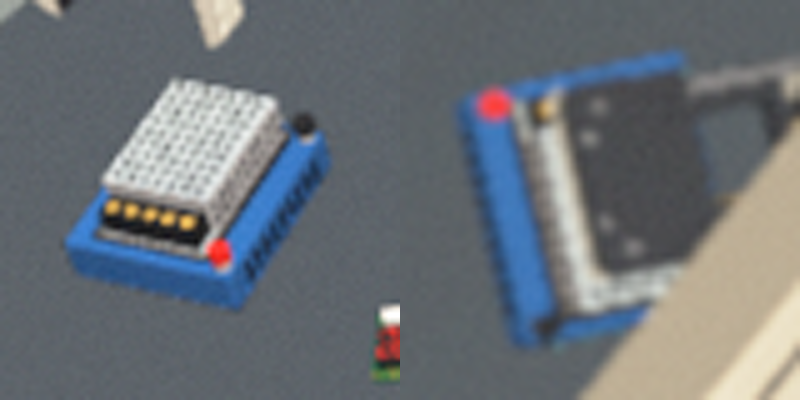

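The power supply sits square on the load tester, clear of both posts. Now the heatsink.

>>> {"method": "carry_out", "body": {
  "moves": [
    {"dx": -0.0023,"dy": 0.0574,"dz": 0,"yaw": 0,"jaw": 0.082},
    {"dx": -0.0023,"dy": 0.0574,"dz": 0,"yaw": 0,"jaw": 0.082},
    {"dx": -0.0023,"dy": 0.0574,"dz": 0,"yaw": 0,"jaw": 0.082},
    {"dx": -0.0023,"dy": 0.0574,"dz": 0,"yaw": 0,"jaw": 0.082},
    {"dx": -0.0023,"dy": 0.0574,"dz": 0,"yaw": 0,"jaw": 0.082},
    {"dx": -0.0023,"dy": 0.0574,"dz": 0,"yaw": 0,"jaw": 0.082},
    {"dx": -0.0023,"dy": 0.0574,"dz": 0,"yaw": 0,"jaw": 0.082},
    {"dx": -0.0023,"dy": 0.0574,"dz": 0,"yaw": 0,"jaw": 0.082}
  ]
}}

```text
t: 29.75
tool_pos: [0.4648, 0.0374, 0.1509]
orientation: [0.276, -3.127, -0.0]
force: [1.0, 0.1, -0.1]
opening: 0.0816
gripper_force: 0.0
```

>>> {"method": "carry_out", "body": {
  "moves": [
    {"dx": -0.0023,"dy": 0.0574,"dz": 0,"yaw": 0,"jaw": 0.082},
    {"dx": -0.0023,"dy": 0.0574,"dz": 0,"yaw": 0,"jaw": 0.082},
    {"dx": -0.0023,"dy": 0.0574,"dz": 0,"yaw": 0,"jaw": 0.082},
    {"dx": 0,"dy": 0,"dz": 0.04,"yaw": 0,"jaw": 0.082},
    {"dx": 0,"dy": 0,"dz": 0.03,"yaw": 0,"jaw": 0.082},
    {"dx": 0,"dy": 0,"dz": 0,"yaw": 0,"jaw": 0.082},
    {"dx": 0,"dy": 0,"dz": 0,"yaw": 0,"jaw": 0.082},
    {"dx": 0,"dy": 0,"dz": 0,"yaw": 0,"jaw": 0.082}
  ]
}}

```text
t: 30.75
tool_pos: [0.4441, 0.2066, 0.0837]
orientation: [-0.275, 3.127, 0.001]
force: [-0.2, 0.6, 0.3]
opening: 0.0821
gripper_force: 0.0
```

```bash
python3 -c "
from h import *
go(.442,.207,.0165,100.2)"
```

```text
t 30.75 pos [0.4441 0.2066 0.0837] y-ang 100.1 q6 -1.42 open 0.0821 F [-0.2  0.6  0.3]
total d [0.0021 0.0007 0.0672] yaw -0.002 rows 1.08
```

>>> {"method": "carry_out", "body": {
  "moves": [
    {"dx": 0.002,"dy": 0.0007,"dz": 0.03,"yaw": 0,"jaw": 0.082},
    {"dx": 0,"dy": 0,"dz": 0.025,"yaw": 0,"jaw": 0.082},
    {"dx": 0,"dy": 0,"dz": 0.011,"yaw": 0,"jaw": 0.082},
    {"dx": 0,"dy": 0,"dz": 0,"yaw": 0,"jaw": 0.082},
    {"dx": 0,"dy": 0,"dz": 0,"yaw": 0,"jaw": 0.045},
    {"dx": 0,"dy": 0,"dz": 0,"yaw": 0,"jaw": 0.045},
    {"dx": 0,"dy": 0,"dz": 0,"yaw": 0,"jaw": 0.045},
    {"dx": 0,"dy": 0,"dz": 0,"yaw": 0,"jaw": 0.045}
  ],
  "grip_force": 35
}}

```text
t: 31.75
tool_pos: [0.4416, 0.2071, 0.0171]
orientation: [-0.276, 3.128, 0.001]
force: [-0.5, 0.7, 5.8]
opening: 0.0614
gripper_force: 35.0
```

>>> {"method": "carry_out", "body": {
  "moves": [
    {"dx": 0,"dy": 0,"dz": -0.02,"yaw": 0,"jaw": 0.045},
    {"dx": 0,"dy": 0,"dz": -0.03,"yaw": 0,"jaw": 0.045},
    {"dx": 0,"dy": 0,"dz": -0.05,"yaw": 0,"jaw": 0.045},
    {"dx": 0,"dy": 0,"dz": -0.03,"yaw": 0,"jaw": 0.045},
    {"dx": 0,"dy": 0,"dz": 0,"yaw": 0,"jaw": 0.045},
    {"dx": 0,"dy": 0,"dz": 0,"yaw": 0,"jaw": 0.045},
    {"dx": 0,"dy": 0,"dz": 0,"yaw": 0,"jaw": 0.045}
  ]
}}

```text
t: 32.62
tool_pos: [0.4394, 0.2063, 0.1437]
orientation: [0.276, -3.126, 0.001]
force: [-1.3, 0.1, -2.9]
opening: 0.0621
gripper_force: 35.0
```

Run:
```python
from h import *
for n,(u,v),h in (("top",(467,220),26),("scene",(245,368),32)):
    hs=cv2.cvtColor(np.load(f'pics/{n}0.npy'),cv2.COLOR_RGB2HSV).astype(int);m=np.zeros(hs.shape[:2],bool);u=int(u*.64);v=int(v*.64);m[v-h:v+h,u-h:u+h]=1
    for th in (190,215): print(n,th,rect(n,cv2.morphologyEx((m&(hs[...,2]>th)&(hs[...,1]<50)).astype(np.uint8),2,np.ones((7,7))),.036))
go(.662,-.149,.14,103.8)
```

```text
top 190 [ 663.4 -148.6   92.7  114.2   13.6 1106. ]
top 215 [ 663.3 -148.3   92.2  112.5   13.4 1072. ]
scene 190 [ 662.3 -150.5   90.9  115.6   13.8 1394. ]
scene 215 [ 662.3 -150.5   90.9  115.6   13.8 1391. ]
t 32.62 pos [0.4394 0.2063 0.1437] y-ang 100.1 q6 -1.41 open 0.0621 F [-1.3  0.1 -2.9]
total d [-0.1569 -0.3888  0.0034] yaw -0.065 rows 6.22
```

>>> {"method": "carry_out", "body": {
  "moves": [
    {"dx": -0.0197,"dy": -0.0486,"dz": 0,"yaw": 0,"jaw": 0.045},
    {"dx": -0.0197,"dy": -0.0486,"dz": 0,"yaw": 0,"jaw": 0.045},
    {"dx": -0.0197,"dy": -0.0486,"dz": 0,"yaw": 0,"jaw": 0.045},
    {"dx": -0.0197,"dy": -0.0486,"dz": 0,"yaw": 0,"jaw": 0.045},
    {"dx": -0.0197,"dy": -0.0486,"dz": 0,"yaw": 0,"jaw": 0.045},
    {"dx": -0.0197,"dy": -0.0486,"dz": 0,"yaw": 0,"jaw": 0.045},
    {"dx": -0.0197,"dy": -0.0486,"dz": 0,"yaw": 0,"jaw": 0.045},
    {"dx": -0.0197,"dy": -0.0486,"dz": 0,"yaw": 0,"jaw": 0.045}
  ]
}}

```text
t: 33.62
tool_pos: [0.664, -0.1497, 0.1438]
orientation: [0.276, -3.127, -0.002]
force: [0.1, 0.2, -0.8]
opening: 0.0619
gripper_force: 35.0
```

>>> {"method": "carry_out", "body": {
  "moves": [
    {"dx": 0,"dy": 0,"dz": 0,"yaw": -0.063,"jaw": 0.045},
    {"dx": 0,"dy": 0,"dz": 0.03,"yaw": 0,"jaw": 0.045},
    {"dx": 0,"dy": 0,"dz": 0.03,"yaw": 0,"jaw": 0.045},
    {"dx": 0,"dy": 0,"dz": 0,"yaw": 0,"jaw": 0.045},
    {"dx": 0,"dy": 0,"dz": 0,"yaw": 0,"jaw": 0.045},
    {"dx": 0,"dy": 0,"dz": 0,"yaw": 0,"jaw": 0.045},
    {"dx": 0,"dy": 0,"dz": 0,"yaw": 0,"jaw": 0.045},
    {"dx": 0,"dy": 0,"dz": 0,"yaw": 0,"jaw": 0.045}
  ]
}}

```text
t: 34.62
tool_pos: [0.6646, -0.1485, 0.087]
orientation: [-0.375, 3.118, -0.001]
force: [0.5, -0.4, -2.7]
opening: 0.0616
gripper_force: 35.0
```

```bash
python3 -c "
from h import *
go(.6628,-.1495,.046,103.7)"
```

```text
t 34.62 pos [ 0.6646 -0.1485  0.087 ] y-ang 103.7 q6 -2.11 open 0.0616 F [ 0.5 -0.4 -2.7]
total d [ 0.002  -0.0006  0.041 ] yaw 0.0 rows 0.66
```

>>> {"method": "carry_out", "body": {
  "moves": [
    {"dx": 0.002,"dy": -0.0005,"dz": 0.025,"yaw": 0,"jaw": 0.045},
    {"dx": 0,"dy": 0,"dz": 0.011,"yaw": 0,"jaw": 0.045},
    {"dx": 0,"dy": 0,"dz": 0.002,"yaw": 0,"jaw": 0.045},
    {"dx": 0,"dy": 0,"dz": 0,"yaw": 0,"jaw": 0.045},
    {"dx": 0,"dy": 0,"dz": 0.0015,"yaw": 0,"jaw": 0.045},
    {"dx": 0,"dy": 0,"dz": 0,"yaw": 0,"jaw": 0.045},
    {"dx": 0,"dy": 0,"dz": 0,"yaw": 0,"jaw": 0.045}
  ]
}}

```text
t: 35.5
tool_pos: [0.6627, -0.1494, 0.0472]
orientation: [-0.375, 3.118, -0.001]
force: [1.2, -0.4, -0.4]
opening: 0.0612
gripper_force: 35.0
```

>>> {"method": "carry_out", "body": {
  "moves": [
    {"dx": 0,"dy": 0,"dz": 0.001,"yaw": 0,"jaw": 0.045},
    {"dx": 0,"dy": 0,"dz": 0,"yaw": 0,"jaw": 0.045},
    {"dx": 0,"dy": 0,"dz": 0,"yaw": 0,"jaw": 0.045}
  ]
}}

```text
t: 35.88
tool_pos: [0.6628, -0.1494, 0.0471]
orientation: [-0.375, 3.118, -0.001]
force: [-4.4, -0.2, 6.7]
opening: 0.0619
gripper_force: 35.0
```

>>> {"method": "carry_out", "body": {
  "moves": [
    {"dx": 0,"dy": 0,"dz": 0,"yaw": 0,"jaw": 0.074},
    {"dx": 0,"dy": 0,"dz": 0,"yaw": 0,"jaw": 0.074},
    {"dx": 0,"dy": 0,"dz": 0,"yaw": 0,"jaw": 0.074},
    {"dx": 0,"dy": 0,"dz": -0.02,"yaw": 0,"jaw": 0.074},
    {"dx": 0,"dy": 0,"dz": -0.04,"yaw": 0,"jaw": 0.074},
    {"dx": 0,"dy": 0,"dz": -0.05,"yaw": 0,"jaw": 0.074},
    {"dx": 0,"dy": 0,"dz": -0.05,"yaw": 0,"jaw": 0.074},
    {"dx": 0,"dy": 0,"dz": 0,"yaw": 0,"jaw": 0.074}
  ]
}}

```text
t: 36.88
tool_pos: [0.6657, -0.1503, 0.2144]
orientation: [-0.374, 3.108, -0.008]
force: [-0.4, -0.9, 0.0]
opening: 0.074
gripper_force: 0.0
```

Run:
```python
from h import *
s=read_camera('scene')
cv2.imwrite('pics/fin.png',cv2.resize(s[120:340,60:440,::-1],None,fx=2.1,fy=2.1,interpolation=2))
```

```text
(no output)
```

View pics/fin.png

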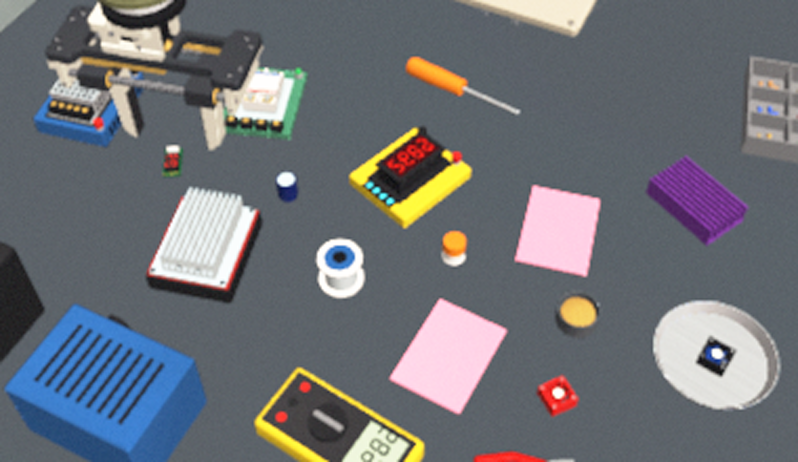

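All five modules sit on their stations: heatsink (205,230), meter (410,160), relay (265,90), power supply (80,100) and fan (716,355). Both foam pads are empty and the gripper is clear, so I'm handing in.

```bash
python3 -c "
from plant import *
print(close_job())"
```

```text
the job is handed in; nothing more can be done
None
```

I took both piles apart, set all five modules on their stations, and handed the job in at about 37 s of the 136 s allowed; the final picture shows each in place and upright, but no verdict came back.

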